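Build the lit two-layer thimble plinth with a cork separator

TASK

Build up the plinth on the lit riser: lay the cork separator squarely on the grey glass slab, then set the mint slab with its two thimbles upright on the cork, both lined up centred over the grey slab, and finally press the riser's chrome button to switch on the light. Lower the pieces into place and let go, never dropping them, and leave the grey slab and everything else on the table where it is.

Things in the scene. Friction and masses are not known exactly. Their poses are not given: they have to be found in the camera images.
- riser: glowing white acrylic riser box, 220 x 120 mm, 40 mm high, fixed. Origin: centre of its underside; x is its long direction; the button is near its -x end (the end nearer the robot), the grey slab lies on its other part
- light_button (a joint): the chrome push button on top of the riser: 0 when up, grows as it is pressed straight down, 0.006 m fully down (about 4 N); it counts as pressed from 0.004 m; springs back by itself
- light_button_top (a point): centre of the top face of the chrome button, which is 28 mm across, 80 mm from the riser's centre towards the riser's -x end
- base_slab: dark grey glass slab, 120 x 60 x 12 mm, 0.22 kg, loose, lying on the riser (the bottom layer). Origin: centre of its underside; x along the 120 mm
- separator: cork-faced rigid separator sheet, 130 x 68 x 6 mm, about 0.06 kg, leaning on one of the easels at 35 degrees. Origin: centre of its underside (the face on the easel); x along the 130 mm (uphill on the easel), z out of its upper face. Slightly larger than the slabs
- top_slab: mint green slab, 120 x 60 x 14 mm, about 0.27 kg, leaning on the other easel at 35 degrees, with a mint glass thimble and a titanium thimble (22 mm across, 24 mm high) fixed on its upper face, 40 mm either side of its middle along its length. Origin: centre of its underside (the face on the easel); x along the 120 mm (uphill on the easel), z out of its upper face
- easel_left: first easel, fixed: white foot plate 140 x 50 mm and two aluminium ribs (38 mm over both, narrower than what leans on them) sloping 35 degrees, high end towards the robot, so the sheet faces away from it, with an 8 mm high lip at the low end. Origin: centre of its underside; x points uphill; the slope passes 55 mm above the origin, top end 97 mm high. Holds the separator or the mint slab
- easel_right: second easel, fixed: white foot plate 140 x 50 mm and two aluminium ribs (38 mm over both, narrower than what leans on them) sloping 35 degrees, high end towards the robot, so the sheet faces away from it, with an 8 mm high lip at the low end. Origin: centre of its underside; x points uphill; the slope passes 55 mm above the origin, top end 97 mm high. Holds the separator or the mint slab
- bead_jar: white ceramic bead jar with lid, 72 mm across, 93 mm high, bystander. Origin: centre of its underside
- gauge_bar: stainless steel sewing gauge bar with a blue cursor, 150 x 22 x 4 mm, lying flat, bystander. Origin: centre of its underside; x along its length
- porcelain_thimble: large blue porcelain thimble, 28 mm across, 30 mm high, bystander. Origin: centre of its underside
- amber_thimble: large amber thimble, 28 mm across, 30 mm high, bystander. Origin: centre of its underside
- thread_spool: lilac thread spool standing upright, 38 mm across, 50 mm high, bystander. Origin: centre of its underside
- pin_tin: flat round metal pin tin, 72 mm across, 22 mm high, bystander. Origin: centre of its underside
Not all that is in view belongs to the job. There is more than one size of the separator; the one meant has the size given above.

How it is judged:
By the outcome, as a careful person would: the job done as asked, in the order asked, and still so for the second after the job is handed in, with the robot touching nothing.
It also fails if it takes over 69 s, if anything falls off the work surface, if the arm or the gripper's body presses on something with over 40 N, if the wrist force passes 120 N, or if a joint passes its speed limit or range.

ROBOT

A 7-joint arm with a two-finger parallel gripper is mounted at the origin on the work surface. World frame = base frame: x ahead of the robot, y to its left, z up, the work surface at z = 0. Lengths are in m, angles in rad, forces in N, time in s.
With the tool pointing down it reaches from about 0.425 to 0.925 m from the base axis. Payload 6.8 kg.
Tool frame: the origin (TCP) lies at the very end of the fingers, on their centre line; the grasp point (between the pads) lies 19 mm behind it; z points along the fingers, y is the line along which they close (so a half turn about z gives the same grasp; the last joint's range is limited). The gripper opens to 85 mm and grips with 20 to 120 N. Pads are 22 mm wide; open, the fingers measure 114 mm over their backs; the gripper's body (76 mm by 85 mm) begins 54 mm behind the grasp point. The pads swing forward as they close: fully open they stand 13 mm farther back than shut.
Start: joints at [0.998, 0.477, 0.022, 1.555, -0.011, 1.109, -0.083], TCP at [0.303, -0.603, 0.231] pointing down, gripper open.
Joint ranges: [-2.96, 2.96], [-0.34, 2.1], [-1.41, 1.46], [0.24, 2.44], [-1.37, 4.51], [0.17, 1.92], [-2.96, 2.96]. Speed limits (rad/s): [2.39, 2.39, 3.14, 3.14, 3.14, 3.14, 3.14].

INTERFACE

Orientations are given as a rotation vector (axis times angle).
In Python, from bench import get_obs, viewer, r gives the robot as it stands. The module is installed in compiled form; this text tells all that it offers.
- The arm moves only by the tool play_rows, never from a script. Its argument "commands" is a list that holds one entry, the list of rows, each a list of 5 numbers: the gripper's target within -1 to 1 (shut at 1, half-way at 0, fully open at -1), then the shift along the tool's x, y, z scaled (see below), then the turn about the tool's z scaled (see below). A call has 1 to 12 rows; each row is the pose to reach, as a shift and turn from the pose commanded when the call began, along the tool's axes at that moment; what a row does not reach only later rows make up. The controller multiplies each number of a shift by 0.2 m and each number of a turn by pi/2 rad. A row lasts 1/12 s, in which the tool goes at most 41.7 mm and 7.16 degrees, less where a joint would pass 70% of its speed; a pose out of reach is approached as far as the arm can. A call with a number of a shift or a turn outside -1 to 1 is refused whole. A call with a gripper value outside its range is refused whole. The fingers move at their own pace and stop on an object; "grip_force" is the grip in N (left out, the last holds). Time passes only in rows, so rows that repeat a pose let the fingers close. It gives the time, the measured TCP pose, the force, the opening and the grip force at its end, in the units of the state.
- get_obs(): the state, without advancing time (a new reading comes with each control period).
- viewer.grab_frame(name): name is "scene" or "side" or "wrist"; returns a dict with "pixels" (480x640x3 uint8, red, green, blue), "fovy" (degrees; the focal length in pixels is half the picture's height over the tangent of half this angle, whatever the lens; pixels are square), "cx", "cy" (the principal point, pixels), "distortion" ([k1, k2, p1, p2, k3] as OpenCV has them; the pictures are not rectified), "world_to_cam" (4x4, takes a point from world to camera coordinates); the wrist camera has in their place "hand_eye" (4x4, takes a point from camera to tool coordinates, whose origin is the TCP and whose axes are the flange's). Camera axes: x right, y up, looking along -z (the intrinsics and any distortion apply to the point x, -y, -z); pixel columns grow to the right and rows downward; lengths in m; the calibration is good to about 2 mm. A picture is of the moment at which its call begins: read the wrist's pose just before it. There is no depth.
- r.hand_in(): hands the job in; it is judged then, once.
Trained networks look in a picture, given as the dict that the camera call returned (one of the last four; its "shot" number tells which), for a name from the list of things; names that differ only in an ending like _2 or _b are one class to them, and where a whole thing is asked for, a point or a joint stands for the part that bears it (a point fixed in the world has none). Each returns a list of dicts, best first, with "score" (0 to 1); they miss things now and then, are a little off and sometimes report something else, mostly with a low value. They report only what shows in the picture. A call takes as long as a camera call. They do not tell look-alikes from the thing itself.
- viewer.trace(picture, thing): "pixels" (480x640 bool, what is visible of it) and "rect" ([left, top, right, bottom] in pixels, round what is visible of it).
The state is a dict: "clock": time; "joints": joint angles; "qvel": joint speeds; "tau": joint torques, N m; "tcp_pos": TCP position; "orientation": TCP orientation; "contact_force": force on the tool from outside, world axes, zero at the start; "moment": the same for the moment, N m; "grip_width": finger opening in m; "gripper_force": force on a finger pad.
Only numpy, scipy, OpenCV 4.12 (cv2) and the standard library are available. Lean on these libraries where they do the work, as an engineer would, in place of code of your own. Each camera call takes 0.05 s, during which the arm holds its last target. There are 200 camera calls.

## Working session

There is one attempt and no reset: what is moved stays moved. The work goes in short steps, Python scripts to look and compute and a tool call to move; the robot and the scene stay as the last step left them, time stands still between calls to the robot, and variables do not carry over. Pictures are saved under pics/ and viewed, at most 10 in all, crops included, and the job is handed in when it is done.

Besides the shell and the picture viewer there is one more tool, called as name([rows], argument=value, ...), one row to a line, values as JSON. play_rows: Moves the arm, as the interface text tells. Shifts and turns lie within -1 to 1; 1 stands for 0.2 m of shift or pi/2 rad of turn. Its arguments: {"type":"object","properties":{"commands":{"type":"array","items":{"type":"array","items":{"type":"array","items":{"type":"number","minimum":-1,"maximum":1}}}},"grip_force":{"type":"number"}},"required":["commands"]}

```bash
mkdir -p pics; ls; python3 - <<'E'
from bench import get_obs, viewer, r
import cv2,numpy as np,pickle
o=get_obs(); print({k:np.round(v,4).tolist() for k,v in o.items()})
for n in ["scene","side"]:
    f=viewer.grab_frame(n); pickle.dump(f,open(n+'.pkl','wb'))
    cv2.imwrite(f'pics/{n}0.png',f['pixels'][:,:,::-1])
    print(n,f['fovy'],f['cx'],f['cy'],f['distortion'],np.round(f['world_to_cam'],3).tolist())
    for t in ["riser","base_slab","separator","top_slab","easel_left","easel_right","bead_jar","gauge_bar"]:
        print(t,[(round(d['score'],2),np.round(d['rect']).tolist()) for d in viewer.trace(f,t)])
E
```

```text
pics
{'clock': 0.0, 'joints': [0.9978, 0.4778, 0.0224, 1.5564, -0.0115, 1.1093, -0.0831], 'qvel': [0.0007, -0.0007, 0.0011, -0.0001, 0.0015, -0.0007, 0.0016], 'tau': [0.0004, -59.6451, 1.6084, -28.1199, 0.0125, 0.0092, 0.0], 'tcp_pos': [0.3023, -0.6029, 0.2304], 'orientation': [-3.0555, -0.7232, 0.0008], 'contact_force': [0.1827, 0.1779, 0.0967], 'moment': [0.0001, -0.0325, 0.0499], 'gripper_force': 0.0, 'grip_width': 0.0852}
scene 47.91413871754978 316.63874015073367 235.22528148763783 [-0.0422632  0.         0.         0.         0.       ] [[-0.856, 0.517, 0.013, 0.481], [-0.372, -0.633, 0.679, 0.145], [0.359, 0.576, 0.734, -1.39], [0.0, 0.0, 0.0, 1.0]]
riser [(0.66, [245.0, 227.0, 364.0, 312.0])]
base_slab [(0.8, [263.0, 248.0, 325.0, 290.0])]
separator [(0.86, [280.0, 200.0, 320.0, 217.0]), (0.86, [259.0, 123.0, 330.0, 156.0]), (0.73, [234.0, 141.0, 279.0, 192.0])]
top_slab [(0.91, [402.0, 300.0, 472.0, 358.0]), (0.19, [233.0, 142.0, 278.0, 192.0])]
easel_left [(0.86, [230.0, 141.0, 283.0, 196.0]), (0.75, [327.0, 237.0, 345.0, 248.0])]
easel_right []
bead_jar [(0.97, [225.0, 317
[... 215 characters left out ...]
], [0.36, -0.628, 0.69, -0.262], [-0.333, 0.604, 0.724, -1.203], [0.0, 0.0, 0.0, 1.0]]
riser [(0.5, [317.0, 249.0, 331.0, 259.0]), (0.47, [247.0, 360.0, 304.0, 404.0])]
base_slab [(0.79, [247.0, 220.0, 309.0, 259.0])]
separator [(0.76, [343.0, 155.0, 396.0, 177.0]), (0.71, [347.0, 208.0, 379.0, 239.0]), (0.66, [409.0, 160.0, 484.0, 204.0]), (0.42, [326.0, 133.0, 354.0, 154.0])]
top_slab [(0.81, [237.0, 337.0, 298.0, 378.0]), (0.6, [345.0, 152.0, 397.0, 176.0])]
easel_left [(0.39, [344.0, 154.0, 395.0, 175.0])]
easel_right [(0.7, [242.0, 361.0, 304.0, 406.0]), (0.46, [222.0, 183.0, 271.0, 218.0])]
bead_jar [(0.82, [174.0, 224.0, 205.0, 264.0])]
gauge_bar [(0.83, [224.0, 183.0, 265.0, 216.0])]
```

```bash
python3 - <<'E'
import cv2
a=cv2.imread('pics/scene0.png')[90:390,170:570]; cv2.imwrite('pics/scene0c.png',cv2.resize(a,(800,600),interpolation=cv2.INTER_CUBIC))
a=cv2.imread('pics/side0.png')[120:420,150:550]; cv2.imwrite('pics/side0c.png',cv2.resize(a,(800,600),interpolation=cv2.INTER_CUBIC))
E
```

```text
(no output)
```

View pics/scene0c.png

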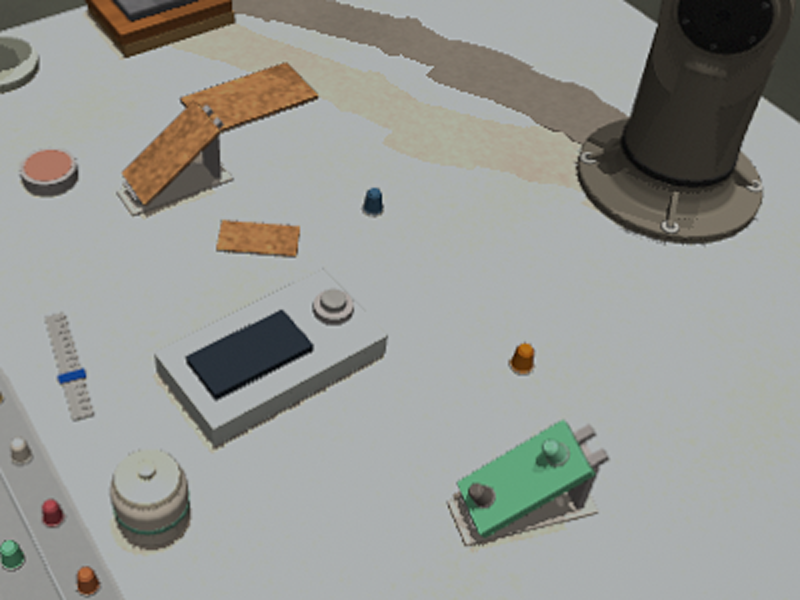

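View pics/side0c.png

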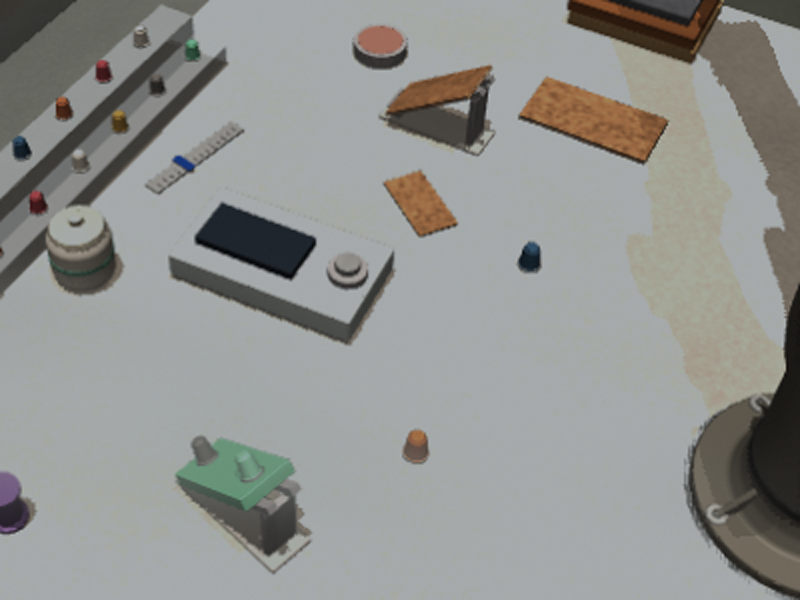

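Scene crop: the mint slab leans on the +y easel, around full-image pixel (437,329). There are three cork sheets: leaning on the easel at (256,167), flat and large at (295,139), and flat and small at (300,208). The leaning one fits the description, and I'll check its size by fitting.

```bash
cat > h.py <<'E'
import numpy as np,cv2
from scipy.spatial.transform import Rotation as R
from scipy.optimize import minimize
def cam(f,obs=None):
    if 'world_to_cam' in f: W=np.array(f['world_to_cam'])
    else:
        T=np.eye(4);T[:3,:3]=R.from_rotvec(obs['orientation']).as_matrix();T[:3,3]=obs['tcp_pos']
        W=np.linalg.inv(T@np.array(f['hand_eye']))
    fl=240/np.tan(np.radians(f['fovy'])/2)
    return W,np.array([[fl,0,f['cx']],[0,fl,f['cy']],[0,0,1]]),np.array(f['distortion'],float)
def proj(c,P):
    W,K,d=c;C=np.asarray(P,float)@W[:3,:3].T+W[:3,3];C=C*[1,-1,-1]
    return cv2.projectPoints(C.reshape(-1,1,3),np.zeros(3),np.zeros(3),K,d)[0].reshape(-1,2)
def unproj(c,uv,z):
    W,K,d=c;n=cv2.undistortPoints(np.asarray(uv,float).reshape(-1,1,2),K,d).reshape(-1,2)
    D=np.c_[n[:,0],-n[:,1],-np.ones(len(n))]@W[:3,:3];o=-W[:3,:3].T@W[:3,3]
    return o+D*((z-o[2])/D[:,2])[:,None]
def box(a,b,h): return np.array([[x,y,z] for x in(-a/2,a/2) for y in(-b/2,b/2) for z in(0,h)])
def cyl(x,r,z0,z1):
    t=np.linspace(0,2*np.pi,16,endpoint=False);return np.array([[x+r*np.cos(a),r*np.sin(a),z] for z in(z0,z1) for a in t])
def pose(x,y,z,yaw,tilt=0): # tilt: x axis rises
    return R.from_euler('z',yaw).as_matrix()@R.from_euler('y',-tilt).as_matrix(),np.array([x,y,z])
def render(c,parts,M,t,S=4):
    m=np.zeros((480*S,640*S),np.uint8)
    for p in parts:
        q=proj(c,p@M.T+t); q=(q+.5)*S-.5
        cv2.fillConvexPoly(m,cv2.convexHull(np.round(q*16).astype(np.int32)),1,shift=4)
    return m
def fit(cm,parts,x0,fixed,S=4,step=None):
    """cm: list (cam,mask); x0 free params; fixed(params)->(M,t)"""
    big=[(c,cv2.resize(m.astype(np.uint8),None,fx=S,fy=S,interpolation=cv2.INTER_NEAREST)) for c,m in cm]
    def cost(p):
        s=0
        for c,m in big:
            q=render(c,parts,*fixed(p),S);s+=1-(q&m).sum()/max(1,(q|m).sum())
        return s/len(big)
    x0=np.array(x0,float);st=np.array(step if step is not None else [.01]*len(x0))
    sim=np.vstack([x0]+[x0+np.eye(len(x0))[i]*st[i] for i in range(len(x0))])
    r=minimize(cost,x0,method='Nelder-Mead',options=dict(initial_simplex=sim,maxiter=160,xatol=2e-4,fatol=1e-4))
    return r.x,1-r.fun
SLAB=[box(.12,.06,.012)];SEP=[box(.13,.068,.006)]
TOP=[box(.12,.06,.014),cyl(.04,.011,.014,.038),cyl(-.04,.011,.014,.038)]
RISER=[box(.22,.12,.04)]
E
python3 - <<'E'
from h import *
from bench import viewer
f1=viewer.grab_frame("scene");f2=viewer.grab_frame("side");c1,c2=cam(f1),cam(f2)
def pick(f,n,u,v):
    for d in viewer.trace(f,n):
        if d['pixels'][v-4:v+5,u-4:u+5].any(): return d['pixels']
ctr=lambda m:np.argwhere(m).mean(0)[::-1]
m=[pick(f1,"base_slab",294,269),pick(f2,"base_slab",278,240)]
p=unproj(c1,ctr(m[0]),.05)[0];print('slab guess',p,unproj(c2,ctr(m[1]),.05)[0])
for y0 in (-.3,0,.3):
    print('slab',*fit([(c1,m[0]),(c2,m[1])],SLAB,[p[0],p[1],y0],lambda q:pose(q[0],q[1],.04,q[2]),step=[.01,.01,.2]))
mr=pick(f1,"riser",294,235)
hr=np.zeros_like(mr,np.uint8);cv2.fillConvexPoly(hr,cv2.convexHull(np.argwhere(mr)[:,::-1].astype(np.int32)),1)
for y0 in (-.3,0,.3):
    print('riser',*fit([(c1,hr)],RISER,[p[0]-.03,p[1],y0],lambda q:pose(q[0],q[1],0,q[2]),step=[.01,.01,.2]))
def tl(n,parts,uv1,uv2,z0,kind):
    m=[pick(f1,n,*uv1),pick(f2,n,*uv2)]
    p=unproj(c1,ctr(m[0]),z0)[0];print(kind,'guess',p,unproj(c2,ctr(m[1]),z0)[0])
    for y0 in (2.8,3.14,3.5):
        print(kind,*fit([(c1,m[0]),(c2,m[1])],parts,[p[0],p[1],z0,y0],lambda q:pose(q[0],q[1],q[2],q[3],np.radians(35)),step=[.01,.01,.005,.2]))
tl("top_slab",TOP,(437,329),(265,355),.05,'top')
tl("separator",SEP,(256,167),(370,165),.05,'sep')
for n,u in (("small",(300,208)),("large",(295,139))):
    mm=pick(f1,"separator",*u);cn=cv2.findContours(mm.astype(np.uint8),0,1)[0][0].reshape(-1,2)
    print(n,cv2.minAreaRect(unproj(c1,cn,.005)[:,:2].astype(np.float32)))
for n in ["bead_jar","gauge_bar","porcelain_thimble","amber_thimble","thread_spool","pin_tin"]:
    d=viewer.trace(f1,n)
    if d: print(n,d[0]['score'],unproj(c1,ctr(d[0]['pixels']),.015)[0])
E
```

```text
slab guess [0.6285136  0.01660312 0.05      ] [0.62214026 0.01738327 0.05      ]
slab [0.62516482 0.01300353 0.04900647] 0.9142874280742421
slab [0.62501416 0.01345858 0.03213561] 0.9144820329458767
slab [0.62526923 0.01336655 0.04109116] 0.9143948448952188Traceback (most recent call last):
  File "<stdin>", line 13, in <module>
cv2.error: OpenCV(4.12.0) /io/opencv/modules/imgproc/src/convhull.cpp:143: error: (-215:Assertion failed) total >= 0 && (depth == CV_32F || depth == CV_32S) in function 'convexHull'
```

```bash
python3 - <<'E'
import cv2
a=cv2.imread('pics/scene0.png')[115:225,220:340]; cv2.imwrite('pics/sepc.png',cv2.resize(a,(654,600),interpolation=cv2.INTER_CUBIC))
E
```

```text
(no output)
```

View pics/sepc.png

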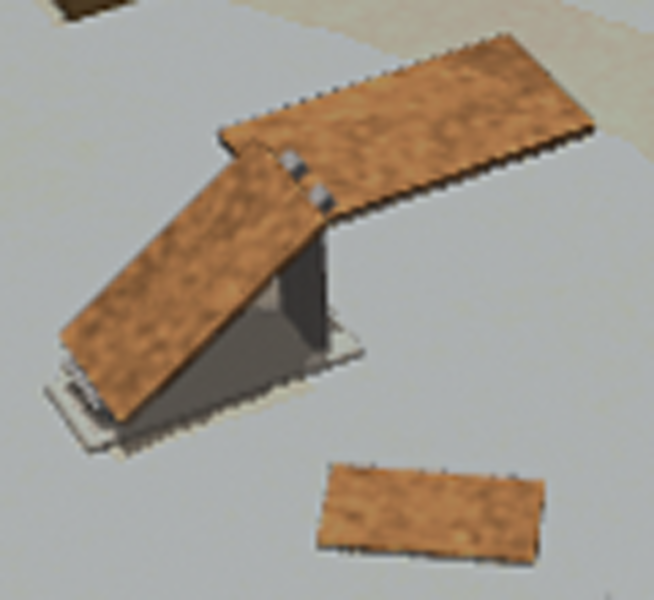

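The crop shows three cork sheets: one leaning on the easel at (256,167), a larger one flat at (295,139), and a smaller one flat at (300,208). The leaning one is the target, and the fit will check its size.

```bash
cat > m1.py <<'E'
from h import *
from bench import viewer
f1=viewer.grab_frame("scene");f2=viewer.grab_frame("side");c1,c2=cam(f1),cam(f2)
def pick(f,n,u,v):
    for d in viewer.trace(f,n):
        l,t,r,b=d['rect']
        if l<u<r and t<v<b: return d['pixels']
    print('miss',n)
ctr=lambda m:np.argwhere(m).mean(0)[::-1]
mr=pick(f1,"riser",294,269)
if mr is not None:
  hr=np.zeros(mr.shape,np.uint8);cv2.fillConvexPoly(hr,cv2.convexHull(np.argwhere(mr)[:,::-1].astype(np.int32)),1)
  for y0 in (-.1,.15):
    print('riser',*fit([(c1,hr)],RISER,[.59,.015,y0],lambda q:pose(q[0],q[1],0,q[2]),step=[.01,.01,.2]))
def tl(n,parts,uv1,uv2,z0,kind):
    m=[(c,k) for c,k in((c1,pick(f1,n,*uv1)),(c2,pick(f2,n,*uv2))) if k is not None]
    for c,k in m: p=unproj(c,ctr(k),z0)[0];print(kind,'guess',p)
    p=unproj(m[0][0],ctr(m[0][1]),z0)[0]
    for y0 in (2.8,3.3):
        print(kind,*fit(m,parts,[p[0],p[1],z0,y0],lambda q:pose(q[0],q[1],q[2],q[3],np.radians(35)),step=[.01,.01,.005,.2]))
tl("top_slab",TOP,(437,329),(265,355),.05,'top')
tl("separator",SEP,(256,167),(370,165),.05,'sep')
for n,u in (("small",(300,208)),("large",(295,139))):
    mm=pick(f1,"separator",*u)
    if mm is None: continue
    cn=max(cv2.findContours(mm.astype(np.uint8),0,1)[0],key=len).reshape(-1,2)
    print(n,cv2.minAreaRect(unproj(c1,cn,.005)[:,:2].astype(np.float32)))
for n in ["bead_jar","gauge_bar","porcelain_thimble","amber_thimble","thread_spool","pin_tin"]:
    d=viewer.trace(f1,n)
    if d: print(n,round(d[0]['score'],2),unproj(c1,ctr(d[0]['pixels']),.015)[0])
E
python3 m1.py
```

```text
riser [0.59432225 0.00529119 0.06994629] 0.9676154873164219
riser [0.59452657 0.00671769 0.06486272] 0.9663496396127437
top guess [0.47663642 0.28127051 0.05      ]
top guess [0.4866641  0.27877919 0.05      ]
top [0.47902936 0.28503766 0.0532534  2.84936074] 0.9373009915492112
top [0.47868124 0.28645506 0.0558377  2.85619729] 0.9312714810354761
miss separator
sep guess [ 0.55167564 -0.31266621  0.05      ]
sep [ 0.55058763 -0.31300377  0.04738416  3.10264405] 0.9515161431064573
sep [ 0.55280179 -0.30750564  0.05245082  3.10660852] 0.9550549570138209
small ((0.5102046132087708, -0.1675213873386383), (0.057353705167770386, 0.09802991151809692), 53.44110870361328)
large ((0.38455796241760254, -0.4119524657726288), (0.16831988096237183, 0.09568564593791962), 0.24399518966674805)
bead_jar 0.85 [0.78498008 0.09888397 0.015     ]
gauge_bar 0.82 [ 0.78885968 -0.0899436   0.015     ]
porcelain_thimble 0.45 [0.65918249 0.40117746 0.015     ]
amber_thimble 0.68 [0.36401341 0.14843    0.015     ]
thread_spool 0.85 [0.66011085 0.40123035 0.015     ]
pin_tin 0.9 [ 0.68526083 -0.39497398  0.015     ]
```

```bash
cat > mv.py <<'E'
import sys;from h import *;from bench import get_obs
def mv(x,y,z,yaw,o=None):
    o=o or get_obs();M=R.from_rotvec(o['orientation']).as_matrix();p=np.array(o['tcp_pos'])
    d=M.T@(np.array([x,y,z])-p)/.2
    cy=np.arctan2(M[1,0],M[0,0]);t=-((yaw-cy+np.pi/2)%np.pi-np.pi/2)/(np.pi/2)
    print('t',o['clock'],'pos',p.round(4),'yaw',round(cy,4),'j7',round(o['joints'][6],2),'axz',M[:,2].round(4),'-> cmd',d.round(4),'turn',round(t,4),'rows',round(np.linalg.norm(d)*.2/.0417,1))
if __name__=='__main__': mv(*map(float,sys.argv[1:]))
E
python3 mv.py .45 -.42 .30 -.037
python3 -c "
from bench import *;import numpy as np
f=viewer.grab_frame('wrist');print(np.round(f['hand_eye'],4),f['fovy'],f['cx'],f['cy'],f['distortion'])"
```

```text
t 1.9 pos [ 0.3026 -0.6034  0.2313] yaw 0.4647 j7 -0.08 axz [-0.  0. -1.] -> cmd [ 1.07   -0.4893 -0.3436] turn 0.3194 rows 5.9
[[-1.000e-04  9.656e-01  2.602e-01  6.620e-02]
 [ 1.000e+00  2.000e-04 -4.000e-04 -5.000e-04]
 [-4.000e-04  2.602e-01 -9.656e-01 -1.432e-01]
 [ 0.000e+00  0.000e+00  0.000e+00  1.000e+00]] 69.97182259133638 320.8362737318874 230.92594337455262 [-0.02402162  0.          0.          0.          0.        ]
```

play_rows([
  [[-1,0.93,-0.36,0.03,0.319],[-1,0.93,-0.36,0.03,0.319],[-1,0.93,-0.36,0.03,0.319],[-1,0.93,-0.36,0.03,0.319],[-1,0.93,-0.36,0.03,0.319],[-1,0.93,-0.36,0.03,0.319],[-1,0.93,-0.36,0.03,0.319]],
])

```text
clock: 2.53
tcp_pos: [0.439, -0.4531, 0.2253]
orientation: [-3.14, 0.048, -0.001]
contact_force: [0.0, -0.2, 0.0]
grip_width: 0.0857
gripper_force: 0.0
```

```bash
python3 mv.py .57 -.31 .22 -.037
```

```text
t 2.5333 pos [ 0.439  -0.4531  0.2253] yaw -0.0304 j7 -0.87 axz [ 6.e-04  8.e-04 -1.e+00] -> cmd [ 0.6331 -0.7353  0.0275] turn 0.0042 rows 4.7
```

play_rows([
  [[-1,0.633,-0.735,0.03,0.004],[-1,0.633,-0.735,0.03,0.004],[-1,0.633,-0.735,0.03,0.004],[-1,0.633,-0.735,0.03,0.004],[-1,0.633,-0.735,0.03,0.004],[-1,0.633,-0.735,0.03,0.004],[-1,0.633,-0.735,0.03,0.004],[-1,0.633,-0.735,0.03,0.004]],
])

```text
clock: 3.2
tcp_pos: [0.5671, -0.3158, 0.2193]
orientation: [3.139, -0.071, -0.001]
contact_force: [-0.4, -1.0, 0.0]
grip_width: 0.0852
gripper_force: 0.0
```

```bash
cat > m2.py <<'E'
from h import *
from bench import viewer,get_obs
o=get_obs();fw=viewer.grab_frame("wrist");f2=viewer.grab_frame("side");cw,c2=cam(fw,o),cam(f2)
cv2.imwrite('pics/w1.png',fw['pixels'][:,:,::-1])
print(o['tcp_pos'],o['qvel'].round(3) if hasattr(o['qvel'],'round') else o['qvel'])
ex=proj(cw,[[.551,-.312,.05]])[0];print('expect',ex)
for d in viewer.trace(fw,"separator"):
    print(d['score'],d['rect'])
    l,t,r_,b=d['rect']
    if l<ex[0]<r_ and t<ex[1]<b:
        np.save('mw.npy',d['pixels'])
        for z0 in(.045,.055):
            print('wrist',*fit([(cw,d['pixels'])],SEP,[.551,-.312,z0,3.1],lambda q:pose(q[0],q[1],q[2],q[3],np.radians(35)),S=2,step=[.01,.01,.005,.1]))
            print('wrist z fixed',*fit([(cw,d['pixels'])],SEP,[.551,-.312,3.1],lambda q:pose(q[0],q[1],.0504,q[2],np.radians(35)),S=2,step=[.01,.01,.1]))
        break
E
python3 m2.py
```

```text
[ 0.56705785 -0.31575337  0.21925427] [ 0.017 -0.005  0.017  0.006 -0.    -0.    -0.002]
expect [317.93155442 228.69868486]
0.72 [156.2, 214.0, 233.2, 293.1]
0.64 [271.5, 158.8, 349.7, 298.3]
wrist [ 0.55523385 -0.30571571  0.05385074  3.12106793] 0.9835941689824972
wrist z fixed [ 0.55366472 -0.30561687  3.12016046] 0.9793106841496716
wrist [ 0.55470294 -0.30554892  0.05263954  3.12014977] 0.9835303330641412
wrist z fixed [ 0.55366472 -0.30561687  3.12016046] 0.9793106841496716
```

View pics/w1.png

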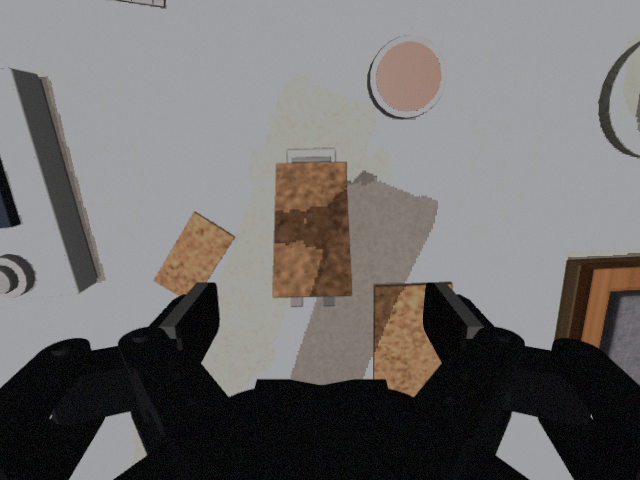

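Wrist view: the leaning cork is centred at (312,230) and its fit to 130x68 has an IoU of 0.98. Before grasping I'll look at the slab and riser with nothing in the gripper.

play_rows([
  [[-1,0.18,-0.9,0.0,0],[-1,0.18,-0.9,0.0,0],[-1,0.18,-0.9,0.0,0],[-1,0.18,-0.9,0.0,0],[-1,0.18,-0.9,0.0,0]],
])

```text
clock: 3.77
tcp_pos: [0.6131, -0.1288, 0.2196]
orientation: [-3.138, 0.059, -0.002]
contact_force: [-0.0, 2.1, -0.1]
grip_width: 0.0855
gripper_force: 0.0
```

play_rows([
  [[-1,0.18,-0.75,0.0,0],[-1,0.18,-0.75,0.0,0],[-1,0.18,-0.75,0.0,0],[-1,0.18,-0.75,0.0,0],[-1,0.18,-0.75,0.0,0],[-1,0.18,-0.75,0.0,0],[-1,0.18,-0.75,0.0,0]],
])

```text
clock: 4.35
tcp_pos: [0.6542, 0.0109, 0.2193]
orientation: [3.139, -0.07, -0.0]
contact_force: [-0.5, -0.6, 0.1]
grip_width: 0.0854
gripper_force: 0.0
```

```bash
cat > m3.py <<'E'
from h import *
from bench import viewer,get_obs
viewer.grab_frame("wrist");viewer.grab_frame("wrist")
o=get_obs();fw=viewer.grab_frame("wrist");cw=cam(fw,o)
cv2.imwrite('pics/w2.png',fw['pixels'][:,:,::-1])
print(o['tcp_pos'],o['qvel'],proj(cw,[[.625,.013,.052]]))
for n,P,x0,z in (("base_slab",SLAB,[.625,.013,.05],.04),("riser",RISER,[.594,.006,.06],0)):
    for d in viewer.trace(fw,n)[:2]:
        m=d['pixels'];print(n,d['score'],d['rect'])
        if n=='riser':
            h=np.zeros(m.shape,np.uint8);cv2.fillConvexPoly(h,cv2.convexHull(np.argwhere(m)[:,::-1].astype(np.int32)),1);m=h
        print(*fit([(cw,m)],P,x0,lambda q:pose(q[0],q[1],z,q[2]),S=2,step=[.01,.01,.1]))
E
python3 m3.py
```

```text
[0.65414862 0.01009032 0.21934185] [ 4.19423494e-03  2.28183554e-04 -5.56912452e-03  3.37666274e-04
 -3.56501593e-03 -8.84328297e-05 -2.97750425e-03] [[319.51265972 242.67383606]]
base_slab 0.94 [282.8, 175.1, 356.9, 301.2]
[0.62531341 0.01226232 0.03957863] 0.9801405919994957
riser 0.87 [250.3, 149.8, 391.3, 368.1]
[0.59506291 0.00703615 0.0594166 ] 0.9839577433042933
```

View pics/w2.png

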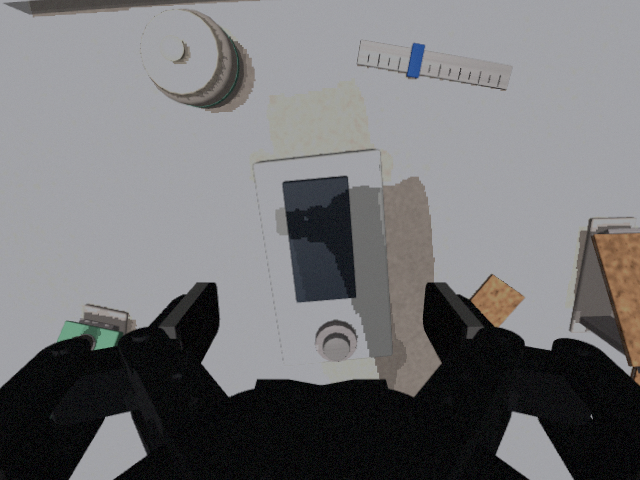

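Wrist view: slab centre at about (320,240) and button at (336,345). Wrist and fixed-camera fits agree to about 1 mm, so I'll go to the separator next.

```bash
python3 mv.py .5564 -.3056 .15 -.021;python3 mv.py .61 -.14 .19 -.021
```

```text
t 4.6 pos [0.6543 0.0113 0.2194] yaw -0.0452 j7 -1.76 axz [ 1.e-04 -6.e-04 -1.e+00] -> cmd [-0.4172  1.605   0.348 ] turn -0.0154 rows 8.1
t 4.6 pos [0.6543 0.0113 0.2194] yaw -0.0452 j7 -1.76 axz [ 1.e-04 -6.e-04 -1.e+00] -> cmd [-0.1869  0.7658  0.1475] turn -0.0154 rows 3.8
```

play_rows([
  [[-1,-0.2,0.8,0.1,-0.015],[-1,-0.2,0.8,0.1,-0.015],[-1,-0.2,0.8,0.1,-0.015],[-1,-0.2,0.8,0.1,-0.015],[-1,-0.2,0.8,0.1,-0.015]],
])

```text
clock: 5.02
tcp_pos: [0.6032, -0.1574, 0.1985]
orientation: [3.135, -0.052, -0.005]
contact_force: [0.6, -1.7, -0.6]
grip_width: 0.0854
gripper_force: 0.0
```

```bash
python3 mv.py .5564 -.3056 .15 -.021
```

```text
t 5.0167 pos [ 0.6032 -0.1574  0.1985] yaw -0.0333 j7 -1.47 axz [-0.0035 -0.0061 -1.    ] -> cmd [-0.2081  0.7469  0.2478] turn -0.0078 rows 3.9
```

play_rows([
  [[-1,-0.21,0.74,0.25,-0.005],[-1,-0.21,0.74,0.25,-0.005],[-1,-0.21,0.74,0.25,-0.005],[-1,-0.21,0.74,0.25,-0.005],[-1,-0.21,0.74,0.25,-0.005],[-1,-0.21,0.74,0.25,-0.005],[-1,-0.21,0.74,0.25,-0.005],[-1,-0.21,0.74,0.25,-0.005],[-1,-0.21,0.74,0.25,-0.005]],
])

```text
clock: 5.77
tcp_pos: [0.5639, -0.2903, 0.1499]
orientation: [-3.141, 0.013, -0.002]
contact_force: [0.8, -0.3, -0.1]
grip_width: 0.085
gripper_force: 0.0
```

```bash
sed -e "s/w1.png/w3.png/" m2.py > m2b.py; python3 m2b.py;python3 mv.py .5564 -.3056 .042 -.021
```

```text
[ 0.5639448  -0.29030851  0.14987013] [-0.001  0.001  0.006  0.002 -0.     0.001  0.001]
expect [350.9462409  248.23220786]
0.97 [289.1, 160.4, 397.8, 338.4]
wrist [ 0.55493633 -0.30584244  0.05522388  3.11655274] 0.9886989151542583
wrist z fixed [ 0.55352073 -0.3063975   3.12090557] 0.9629117647058824
wrist [ 0.55493166 -0.30586771  0.05499988  3.11667931] 0.9886885102154152
wrist z fixed [ 0.55352073 -0.3063975   3.12090557] 0.9629117647058824
t 5.9167 pos [ 0.5635 -0.291   0.1497] yaw -0.0094 j7 -1.2 axz [ 7.e-04  0.e+00 -1.e+00] -> cmd [-0.0351  0.0733  0.5383] turn 0.0074 rows 2.6
```

play_rows([
  [[-1,-0.035,0.075,0,0.008],[-1,-0.035,0.075,0,0.008],[-1,-0.035,0.075,0.18,0.008],[-1,-0.035,0.075,0.35,0.008],[-1,-0.035,0.075,0.53,0.008],[-1,-0.035,0.075,0.53,0.008],[-1,-0.035,0.075,0.53,0.008]],
])

```text
clock: 6.5
tcp_pos: [0.554, -0.3068, 0.042]
orientation: [-3.14, 0.038, 0.007]
contact_force: [-0.1, 0.2, 0.6]
grip_width: 0.0853
gripper_force: 0.0
```

play_rows([
  [[1,0,0,0,0],[1,0,0,0,0],[1,0,0,0,0],[1,0,0,0,0],[1,0,0,0,0],[1,0,0,0,0]],
], grip_force=25)

```text
clock: 7.0
tcp_pos: [0.5572, -0.308, 0.0461]
orientation: [3.139, -0.038, 0.006]
contact_force: [-1.9, -0.5, 7.8]
grip_width: 0.0672
gripper_force: 28.8
```

play_rows([
  [[1,0,0,-0.1,0],[1,0,0,-0.2,0],[1,0,0,-0.3,0],[1,0,0,-0.4,0],[1,0,0,-0.4,0],[1,0,0,-0.4,0]],
])

```text
clock: 7.5
tcp_pos: [0.5569, -0.3076, 0.1256]
orientation: [3.14, -0.037, 0.006]
contact_force: [-0.8, 0.4, -1.3]
grip_width: 0.0669
gripper_force: 28.8
```

```bash
cat > held.py <<'E'
import sys
from h import *
from bench import viewer,get_obs
n,P,png=sys.argv[1],{'separator':SEP,'top_slab':TOP}[sys.argv[1]],sys.argv[2]
o=get_obs();fw=viewer.grab_frame("wrist");
cv2.imwrite('pics/'+png,fw['pixels'][:,:,::-1])
# work in tool frame: tool x fwd, y right, z down -> use frame flipped to z up
T=np.eye(4);T[:3,:3]=R.from_rotvec(o['orientation']).as_matrix();T[:3,3]=o['tcp_pos']
cw=cam(fw,o);p0=np.array(o['tcp_pos']);yaw=np.arctan2(T[1,0],T[0,0])
print('tcp',p0.round(4),'yaw',yaw.round(4),'axz',T[:3,2].round(4),'F',np.round(o['contact_force'],1),'w',o['grip_width'])
def Q(q):
    t=q[4];M,_=pose(0,0,0,q[3],t);c=p0+[q[0],q[1],q[2]]
    return M,c-M@np.array([0,0,.007 if n=='top_slab' else .003])
for d in viewer.trace(fw,n)[:1]:
    print(d['score'],d['rect'])
    for t0 in (.6,.05):
        x,s=fit([(cw,d['pixels'])],P,[0,0,.013,np.pi+yaw,t0],Q,S=2,step=[.01,.01,.005,.1,.15])
        print('mid rel tcp(world)',x[:3].round(4),'yaw rel',round(x[3]-np.pi-yaw,4),'tilt deg',np.degrees(x[4]).round(1),'iou',round(s,3))
E
python3 held.py separator w4.png
```

```text
tcp [ 0.5569 -0.3076  0.1256] yaw -0.0238 axz [ 0.0041 -0.0018 -1.    ] F [-0.8  0.4 -1.3] w 0.06690087737086646
0.92 [110.8, 222.7, 213.7, 333.8]
mid rel tcp(world) [0.    0.    0.013] yaw rel 0.0 tilt deg 34.4 iou 0.0
mid rel tcp(world) [0.0117 0.067  0.0283] yaw rel -0.1806 tilt deg -51.0 iou 0.288
```

View pics/w4.png

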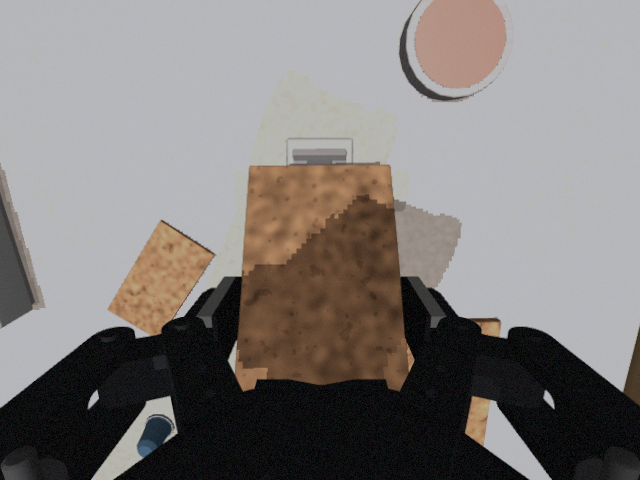

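Wrist view: the cork is held at its middle, with its far edge at row 165, cols 249–390. That puts it 54 mm ahead of and 25 mm below the TCP, so it is still tilted about 35°. I'll take most of the tilt out by pressing the low edge on the free table near (0.72,-0.16).

```bash
python3 mv.py .667 -.16 .09 -.024
```

```text
t 7.6 pos [ 0.5553 -0.3068  0.1231] yaw -0.0237 j7 -1.19 axz [-2.e-04  1.e-04 -1.e+00] -> cmd [ 0.5408 -0.7469  0.1657] turn 0.0002 rows 4.5
```

play_rows([
  [[1,0,-0.15,-0.1,0],[1,0.15,-0.3,-0.1,0],[1,0.28,-0.45,-0.05,0],[1,0.41,-0.6,0.0,0],[1,0.54,-0.745,0.05,0],[1,0.54,-0.745,0.165,0],[1,0.54,-0.745,0.3,0],[1,0.54,-0.745,0.43,0],[1,0.54,-0.745,0.43,0],[1,0.54,-0.745,0.43,0],[1,0.54,-0.745,0.43,0]],
])

```text
clock: 8.52
tcp_pos: [0.6675, -0.1609, 0.038]
orientation: [3.141, -0.038, 0.001]
contact_force: [-0.6, -0.7, -0.2]
grip_width: 0.0669
gripper_force: 28.9
```

```bash
python3 mv.py .667 -.16 .027 -.024; python3 -c "
from bench import *;print(get_obs()['contact_force'])"
```

```text
t 8.5167 pos [ 0.6675 -0.1609  0.038 ] yaw -0.0241 j7 -1.46 axz [ 5.e-04 -1.e-04 -1.e+00] -> cmd [-0.0028 -0.0042  0.0548] turn -0.0 rows 0.3
[-0.63720376 -0.74822973 -0.19256857]
```

play_rows([
  [[1,0,0,0.03,0],[1,0,0,0.055,0],[1,-0.012,0,0.075,0],[1,-0.025,0,0.095,0],[1,-0.034,0,0.113,0],[1,-0.043,0,0.13,0],[1,-0.048,0,0.143,0],[1,-0.052,0,0.155,0],[1,-0.056,0,0.168,0],[1,-0.059,0,0.18,0],[1,-0.059,0,0.18,0]],
])

```text
clock: 9.43
tcp_pos: [0.6548, -0.1603, 0.0006]
orientation: [-3.141, 0.037, 0.002]
contact_force: [-3.8, -0.3, 4.6]
grip_width: 0.0671
gripper_force: 31.0
```

```bash
python3 mv.py .65 -.14 .15 .04; python3 -c "
from bench import *;o=get_obs();print(o['contact_force'],o['moment'])
import cv2;f=viewer.grab_frame('wrist');cv2.imwrite('pics/w5.png',f['pixels'][:,:,::-1])"
```

```text
t 9.4333 pos [ 6.548e-01 -1.603e-01  6.000e-04] yaw -0.0239 j7 -1.46 axz [-1.1e-03  1.0e-04 -1.0e+00] -> cmd [-0.0271 -0.1011 -0.747 ] turn -0.0407 rows 3.6
[-3.77024125 -0.31101515  4.64626961] [-0.00618341  0.38879295  0.03676302]
```

View pics/w5.png

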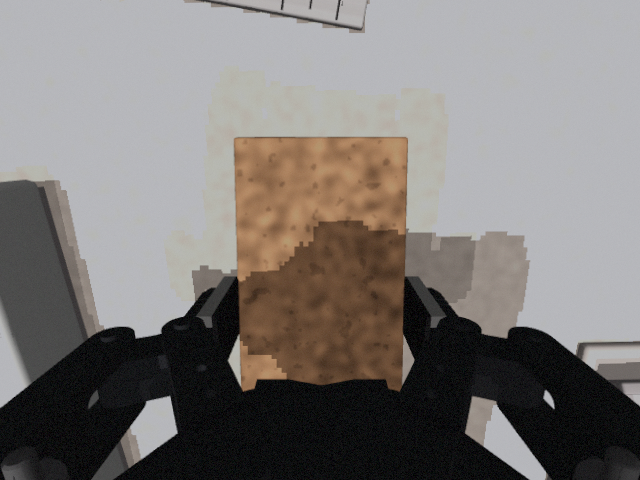

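```bash
python3 mv.py .624 .0123 .13 .04
```

```text
t 9.4833 pos [ 0.6548 -0.1603  0.0008] yaw -0.0239 j7 -1.46 axz [-1.2e-03  1.0e-04 -1.0e+00] -> cmd [-0.1754 -0.8593 -0.6456] turn -0.0407 rows 5.2
```

play_rows([
  [[1,0,0,-0.18,0],[1,0,0,-0.36,0],[1,0,-0.1,-0.53,0],[1,-0.05,-0.27,-0.645,-0.01],[1,-0.09,-0.44,-0.645,-0.02],[1,-0.13,-0.61,-0.645,-0.04],[1,-0.17,-0.78,-0.645,-0.041],[1,-0.175,-0.859,-0.645,-0.041],[1,-0.175,-0.859,-0.645,-0.041],[1,-0.175,-0.859,-0.645,-0.041],[1,-0.175,-0.859,-0.645,-0.041],[1,-0.175,-0.859,-0.645,-0.041]],
])

```text
clock: 10.48
tcp_pos: [0.6246, 0.0102, 0.13]
orientation: [3.14, 0.06, -0.0]
contact_force: [-0.0, -0.8, -0.2]
grip_width: 0.0671
gripper_force: 30.5
```

```bash
cat > cork.py <<'E'
from h import *
from bench import viewer,get_obs
from scipy.optimize import least_squares
o=get_obs();f=viewer.grab_frame('wrist');im=f['pixels'];cv2.imwrite('pics/w6.png',im[:,:,::-1])
hsv=cv2.cvtColor(im,cv2.COLOR_RGB2HSV);m=((hsv[...,0]>3)&(hsv[...,0]<22)&(hsv[...,1]>90)).astype(np.uint8)
m=cv2.morphologyEx(m,cv2.MORPH_CLOSE,np.ones((5,5)));n,l,st,_=cv2.connectedComponentsWithStats(m)
k=l[200,320];m=l==k;rows=np.where(m[:,320])[0];top=rows[0];print('comp',st[k])
pts=[]
for c in range(255,386,5): pts.append((c,np.where(m[:,c])[0][0]-.5,0))
for r_ in range(int(top)+12,268,6):
    cc=np.where(m[r_])[0];pts.append((cc[0]-.5,r_,1));pts.append((cc[-1]+.5,r_,2))
pts=np.array(pts);K,d=cam(f,o)[1:]
He=np.array(f['hand_eye'])
nn=cv2.undistortPoints(pts[:,None,:2].copy(),K,d).reshape(-1,2);D=np.c_[nn[:,0],-nn[:,1],-np.ones(len(nn))]@He[:3,:3].T;O=He[:3,3]
# top face of sheet in tool frame: centre c, yaw a, pitch t (far edge down => +z)
def res(q):
    M=R.from_euler('zy',[q[3],-q[4]]).as_matrix() # local x fwd, z down
    oo=(O-q[:3])@M;dd=D@M;P=oo-dd*(oo[2]/dd[:,2])[:,None]
    return np.where(pts[:,2]==0,P[:,0]-.065,np.where(pts[:,2]==1,P[:,1]+.034,P[:,1]-.034))*1e3
s=least_squares(lambda p:np.r_[res([p[0],p[1],p[2],p[3],p[4]]),(p[2]+.016)*1e3*.3],[0,0,-.016,0,.15],loss='soft_l1')
q=s.x;print('tool-frame top centre',q[:3].round(4),'yaw',q[3].round(4),'pitch deg',np.degrees(q[4]).round(2),'rms mm',np.sqrt((s.fun**2).mean()).round(2),'corners',pts[:26:25],[pts[pts[:,2]==i][0] for i in(1,2)])
E
python3 cork.py;python3 mv.py .6253 .0123 .06 .04
```

```text
comp [  229   138   185   261 41304]
tool-frame top centre [ 0.0026 -0.0006 -0.0144] yaw -0.0017 pitch deg 11.04 rms mm 0.12 corners [[255.  138.5   0. ]
 [380.  137.5   0. ]] [array([235.5, 150. ,   1. ]), array([405.5, 150. ,   2. ])]
t 10.5333 pos [0.6246 0.0103 0.1301] yaw 0.038 j7 -1.68 axz [-1.e-04 -9.e-04 -1.e+00] -> cmd [ 0.0037 -0.0104  0.3503] turn -0.0013 rows 1.7
```

```bash
python3 mv.py .6251 .0117 .062 .041
```

```text
t 10.5333 pos [0.6246 0.0103 0.1301] yaw 0.038 j7 -1.68 axz [-1.e-04 -9.e-04 -1.e+00] -> cmd [ 0.0026 -0.0074  0.3403] turn -0.0019 rows 1.6
```

play_rows([
  [[1,0.0026,-0.0074,0.1,-0.002],[1,0.0026,-0.0074,0.2,-0.002],[1,0.0026,-0.0074,0.28,-0.002],[1,0.0026,-0.0074,0.34,-0.002],[1,0.0026,-0.0074,0.34,-0.002],[1,0.0026,-0.0074,0.34,-0.002],[1,0.0026,-0.0074,0.34,-0.002]],
])

```text
clock: 11.12
tcp_pos: [0.6258, 0.0134, 0.0632]
orientation: [3.141, 0.068, 0.002]
contact_force: [-0.7, 0.6, -0.5]
grip_width: 0.067
gripper_force: 30.5
```

```bash
python3 mv.py .6251 .0117 .056 .041;python3 mv.py .6233 .0116 .0432 .041
```

```text
t 11.1167 pos [0.6258 0.0134 0.0632] yaw 0.0431 j7 -1.69 axz [ 0.0015 -0.     -1.    ] -> cmd [-0.0037  0.0082  0.0359] turn 0.0013 rows 0.2
t 11.1167 pos [0.6258 0.0134 0.0632] yaw 0.0431 j7 -1.69 axz [ 0.0015 -0.     -1.    ] -> cmd [-0.0129  0.0083  0.0999] turn 0.0013 rows 0.5
```

```bash
python3 -c "
from bench import *;import numpy as np
for i in range(4):
    viewer.grab_frame('wrist');o=get_obs();print(np.round(o['tcp_pos'],4),np.round(o['orientation'],4),np.abs(o['qvel']).max())"
python3 mv.py .6251 .0117 .056 .041;python3 mv.py .6233 .0116 .0432 .041
```

```text
[0.6259 0.0136 0.0635] [-3.1408 -0.068  -0.0032] 0.004497941240289361
[0.6259 0.0136 0.0635] [-3.1408 -0.0682 -0.0034] 0.004467191147091995
[0.6258 0.0137 0.0635] [-3.1407 -0.0685 -0.0032] 0.0039021161494677786
[0.6256 0.0138 0.0633] [-3.1407e+00 -6.8700e-02 -2.8000e-03] 0.003919765333997221
t 11.3167 pos [0.6256 0.0138 0.0633] yaw 0.0437 j7 -1.69 axz [ 1.8e-03  2.0e-04 -1.0e+00] -> cmd [-0.0031  0.0106  0.0366] turn 0.0017 rows 0.2
t 11.3167 pos [0.6256 0.0138 0.0633] yaw 0.0437 j7 -1.69 axz [ 1.8e-03  2.0e-04 -1.0e+00] -> cmd [-0.0122  0.0107  0.1006] turn 0.0017 rows 0.5
```

play_rows([
  [[1,-0.003,0.01,0.018,0.001],[1,-0.003,0.01,0.037,0.001],[1,-0.005,0.01,0.05,0.001],[1,-0.008,0.01,0.065,0.001],[1,-0.01,0.01,0.08,0.001],[1,-0.012,0.01,0.092,0.001],[1,-0.012,0.01,0.1,0.001],[1,-0.012,0.01,0.103,0.001],[1,-0.012,0.01,0.103,0.001]],
])

```text
clock: 12.07
tcp_pos: [0.6222, 0.0116, 0.0416]
orientation: [3.141, 0.066, -0.001]
contact_force: [-3.1, -1.2, 5.1]
grip_width: 0.0673
gripper_force: 31.2
```

```bash
python3 cork.py; python3 mv.py .6233 .0116 .0432 .041; python3 -c "
from bench import *;print(get_obs()['contact_force'])"
```

```text
comp [  226   133   190   261 43324]
tool-frame top centre [ 0.0031 -0.0005 -0.0154] yaw -0.0 pitch deg 0.04 rms mm 0.09 corners [[255.  132.5   0. ]
 [380.  132.5   0. ]] [array([227.5, 145. ,   1. ]), array([414.5, 145. ,   2. ])]
t 12.1167 pos [0.6222 0.0115 0.0416] yaw 0.0422 j7 -1.69 axz [-8.e-04 -2.e-04 -1.e+00] -> cmd [ 0.0054 -0.     -0.008 ] turn 0.0008 rows 0.0
[-3.60614802 -0.27133378  3.92526004]
```

The cork is flat (pitch 0.04°) and centred at (0.6253, 0.0121), so I'll release it.

play_rows([
  [[0.1,0,0,-0.003,0],[-0.2,0,0,-0.003,0],[-0.6,0,0,-0.003,0],[-1,0,0,-0.003,0],[-1,0,0,-0.003,0],[-1,0,0,-0.003,0],[-1,0,0,-0.1,0],[-1,0,0,-0.3,0],[-1,0,0,-0.5,0],[-1,0,0,-0.7,0],[-1,0,0,-0.88,0],[-1,0,0,-0.88,0]],
])

```text
clock: 13.12
tcp_pos: [0.6271, 0.0121, 0.2263]
orientation: [-3.14, -0.066, -0.022]
contact_force: [1.6, -0.1, 1.3]
grip_width: 0.0857
gripper_force: 0.0
```

play_rows([
  [[-1,0.15,0,0,0],[-1,0.15,0,0,0],[-1,0.15,0,0,0],[-1,0.15,0,0,0],[-1,0.15,0,0,0],[-1,0.15,0,0,0]],
])

```text
clock: 13.62
tcp_pos: [0.6519, 0.0129, 0.2174]
orientation: [3.141, 0.066, -0.001]
contact_force: [-0.0, -1.0, 0.8]
grip_width: 0.0854
gripper_force: 0.0
```

```bash
cat > m4.py <<'E'
from h import *
from bench import viewer,get_obs
o=get_obs();fw=viewer.grab_frame("wrist");cw=cam(fw,o)
cv2.imwrite('pics/w7.png',fw['pixels'][:,:,::-1])
print(o['tcp_pos'],np.abs(o['qvel']).max())
e=proj(cw,[[.625,.012,.058]])[0]
for n,P,x0,z in (("separator",SEP,[.625,.012,.04],.052),("riser",RISER,[.595,.007,.06],0)):
    for d in viewer.trace(fw,n):
        m=d['pixels'];l,t,r_,b=d['rect']
        if not(l<e[0]<r_ and t<e[1]<b): continue
        if n=='riser':
            h=np.zeros(m.shape,np.uint8);cv2.fillConvexPoly(h,cv2.convexHull(np.argwhere(m)[:,::-1].astype(np.int32)),1);m=h
        print(n,d['score'],*fit([(cw,m)],P,x0,lambda q:pose(q[0],q[1],z,q[2]),S=2,step=[.01,.01,.1]))
E
python3 m4.py; python3 mv.py .58 .2 .22 -.28
```

```text
[0.65193306 0.01288352 0.21737633] 0.004647480066538562
separator 0.79 [0.62617925 0.01260583 0.04220857] 0.973382058816267
riser 0.92 [0.59524542 0.00662941 0.06313657] 0.9849137305373576
t 13.7667 pos [0.6523 0.0129 0.2177] yaw 0.0422 j7 -1.67 axz [-2.e-04 -0.e+00 -1.e+00] -> cmd [-0.3216 -0.95   -0.0115] turn 0.2051 rows 4.8
```

View pics/w7.png

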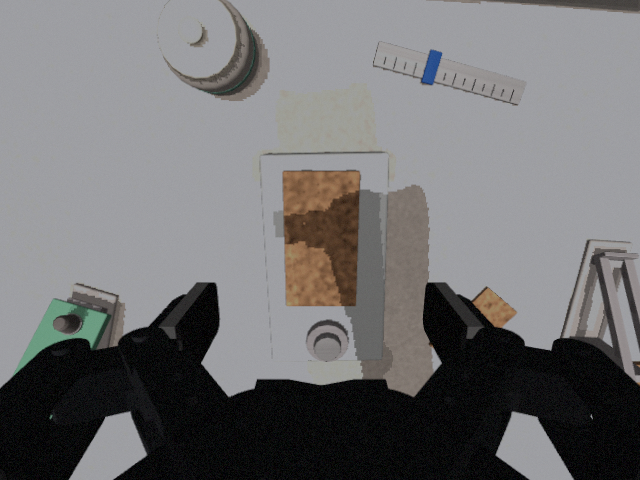

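Wrist view: the cork sits squarely at (321,238), measured centre (0.626, 0.0126) and yaw 0.042, and the button at (327,343) is clear. Now for the mint slab.

play_rows([
  [[-1,-0.32,-0.8,0,0.2],[-1,-0.32,-0.8,0,0.2],[-1,-0.32,-0.8,0,0.2],[-1,-0.32,-0.8,0,0.2],[-1,-0.32,-0.8,0,0.2],[-1,-0.32,-0.8,0,0.2]],
])

```text
clock: 14.27
tcp_pos: [0.5799, 0.1749, 0.2179]
orientation: [-3.112, 0.414, 0.001]
contact_force: [0.3, -1.2, -0.3]
grip_width: 0.0853
gripper_force: 0.0
```

```bash
python3 mv.py .51 .278 .22 -.28
```

```text
t 14.2667 pos [0.5799 0.1749 0.2179] yaw -0.2642 j7 -2.25 axz [-5.0e-04  1.9e-03 -1.0e+00] -> cmd [-0.4722 -0.4062 -0.0092] turn 0.0101 rows 3.0
```

play_rows([
  [[-1,-0.47,-0.4,0,0.01],[-1,-0.47,-0.4,0,0.01],[-1,-0.47,-0.4,0,0.01],[-1,-0.47,-0.4,0,0.01],[-1,-0.47,-0.4,0,0.01],[-1,-0.47,-0.4,0,0.01],[-1,-0.47,-0.4,0,0.01]],
])

```text
clock: 14.85
tcp_pos: [0.5142, 0.2701, 0.2177]
orientation: [3.107, -0.455, 0.001]
contact_force: [0.4, 0.1, 0.2]
grip_width: 0.0856
gripper_force: 0.0
```

```bash
cat > m5.py <<'E'
import sys
from h import *
from bench import viewer,get_obs
o=get_obs();fw=viewer.grab_frame("wrist");cw=cam(fw,o)
cv2.imwrite('pics/'+sys.argv[1],fw['pixels'][:,:,::-1])
print(o['tcp_pos'],np.abs(o['qvel']).max(),o['joints'][6])
for d in viewer.trace(fw,"top_slab")[:2]:
    print(d['score'],d['rect'])
    print(*fit([(cw,d['pixels'])],TOP,[.479,.286,.05,2.85],lambda q:pose(q[0],q[1],q[2],q[3],np.radians(35)),S=2,step=[.01,.01,.005,.1]))
    hsv=cv2.cvtColor(fw['pixels'],cv2.COLOR_RGB2HSV);g=(hsv[...,0]>60)&(hsv[...,0]<90)&(hsv[...,1]>70)
    print(g.sum(),d['pixels'].sum())
E
python3 m5.py w8.png
```

```text
[0.51422412 0.27009861 0.21768689] 0.007894542522446757 -2.484274436937149
0.83 [281.1, 189.2, 354.0, 316.5]
[0.47835648 0.28485289 0.04822681 2.86305819] 0.9830258302583026
13279 8378
```

View pics/w8.png

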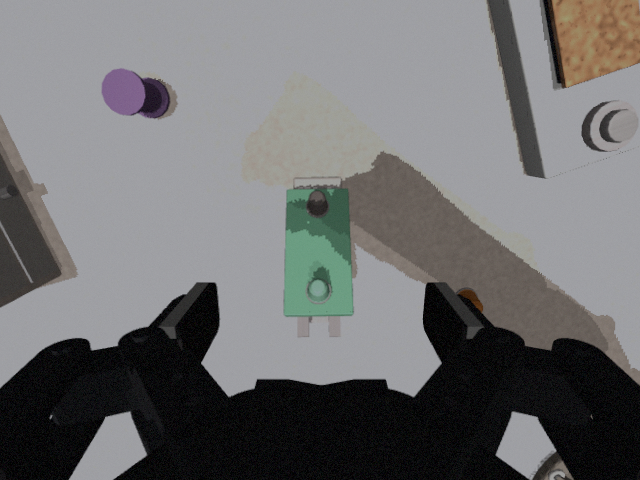

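Wrist view: the mint slab is at (318,252), with the titanium thimble downhill at (318,203) and the mint glass thimble uphill at (318,289). The fit has an IoU of 0.98. The open finger tips show at (217,285), about 13 mm behind the TCP, as specified.

```bash
python3 mv.py .4822 .2838 .045 -.2786
```

```text
t 14.95 pos [0.514  0.2704 0.2177] yaw -0.2909 j7 -2.48 axz [ 4.e-04 -7.e-04 -1.e+00] -> cmd [-0.1722 -0.0188  0.8632] turn -0.0078 rows 4.2
```

play_rows([
  [[-1,-0.17,-0.019,0,-0.008],[-1,-0.17,-0.019,0.1,-0.008],[-1,-0.17,-0.019,0.3,-0.008],[-1,-0.17,-0.019,0.4,-0.008],[-1,-0.17,-0.019,0.4,-0.008],[-1,-0.17,-0.019,0.4,-0.008],[-1,-0.17,-0.019,0.4,-0.008]],
])

```text
clock: 15.53
tcp_pos: [0.4827, 0.2857, 0.1391]
orientation: [-3.11, 0.433, -0.002]
contact_force: [0.3, 0.3, 0.4]
grip_width: 0.0854
gripper_force: 0.0
```

```bash
python3 m5.py w9.png; python3 mv.py .4822 .2838 .045 -.2786
```

```text
[0.4826597  0.28568358 0.13905388] 0.01576796239148574 -2.541752317938513
0.76 [275.9, 156.4, 374.8, 328.8]
[0.4781871  0.28459099 0.04922142 2.86451143] 0.9840358205176888
19670 15609
t 15.6333 pos [0.4828 0.2862 0.1396] yaw -0.2759 j7 -2.54 axz [ 0.0028  0.0018 -1.    ] -> cmd [-0.0006  0.0133  0.4728] turn 0.0017 rows 2.3
```

play_rows([
  [[-1,0,0.012,0.1,0],[-1,0,0.012,0.22,0],[-1,0,0.012,0.34,0],[-1,0,0.012,0.43,0],[-1,0,0.012,0.467,0],[-1,0,0.012,0.467,0],[-1,0,0.012,0.467,0],[-1,0,0.012,0.467,0]],
])

```text
clock: 16.3
tcp_pos: [0.4818, 0.2841, 0.0459]
orientation: [-3.11, 0.431, -0.003]
contact_force: [0.1, 0.5, -0.0]
grip_width: 0.0852
gripper_force: 0.0
```

```bash
python3 mv.py .4822 .2838 .046 -.2786;python3 -c "
from bench import *;print(get_obs()['contact_force'])"
```

```text
t 16.3 pos [0.4818 0.2841 0.0459] yaw -0.2752 j7 -2.56 axz [ 0.0023  0.0016 -1.    ] -> cmd [ 0.0024  0.001  -0.0005] turn 0.0021 rows 0.0
[ 0.08430975  0.46555236 -0.03486156]
```

Pose is on target with no contact, so I'll close, then lift.

play_rows([
  [[1,0,0,0,0],[1,0,0,0,0],[1,0,0,0,0],[1,0,0,0,0],[1,0,0,0,0],[1,0,0,0,0],[1,0,0,0,0]],
], grip_force=40)

```text
clock: 16.88
tcp_pos: [0.4812, 0.2835, 0.0455]
orientation: [-3.111, 0.431, -0.002]
contact_force: [-2.5, -1.5, 6.5]
grip_width: 0.0591
gripper_force: 43.0
```

play_rows([
  [[1,0,0,-0.05,0],[1,0,0,-0.12,0],[1,0,0,-0.22,0],[1,0,0,-0.34,0],[1,0,0,-0.45,0],[1,0,0,-0.45,0],[1,0,0,-0.45,0],[1,0,0,-0.45,0]],
])

```text
clock: 17.55
tcp_pos: [0.4801, 0.283, 0.1339]
orientation: [3.111, -0.431, -0.001]
contact_force: [0.0, -0.6, -2.4]
grip_width: 0.0593
gripper_force: 44.6
```

```bash
cat > mint.py <<'E'
import sys
from h import *
from bench import viewer,get_obs
from scipy.optimize import least_squares
o=get_obs();f=viewer.grab_frame('wrist');im=f['pixels'];cv2.imwrite('pics/'+sys.argv[1],im[:,:,::-1]);t0=float(sys.argv[2])
hsv=cv2.cvtColor(im,cv2.COLOR_RGB2HSV);m=((hsv[...,0]>60)&(hsv[...,0]<90)&(hsv[...,1]>60)).astype(np.uint8)
n,l,st,_=cv2.connectedComponentsWithStats(m);k=1+np.argmax(st[1:,4]);m=l==k;print('comp',st[k])
top=st[k][1];pts=[]
# far edge: first green row per column, excluding columns of the thimble
w=np.where(m[top+12])[0];L,Rr=w[0],w[-1]
for c in list(range(L+6,Rr-5,4)):
    pts.append((c,np.where(m[:,c])[0][0]-.5,0))
for r_ in range(int(top)+10,262,5):
    cc=np.where(m[r_])[0];pts.append((cc[0]-.5,r_,1));pts.append((cc[-1]+.5,r_,2))
pts=np.array(pts);K,d=cam(f,o)[1:];He=np.array(f['hand_eye'])
nn=cv2.undistortPoints(pts[:,None,:2].copy(),K,d).reshape(-1,2);D=np.c_[nn[:,0],-nn[:,1],-np.ones(len(nn))]@He[:3,:3].T;O=He[:3,3]
def res(q):
    M=R.from_euler('zy',[q[3],-q[4]]).as_matrix()
    oo=(O-q[:3])@M;dd=D@M;P=oo-dd*(oo[2]/dd[:,2])[:,None]
    return np.where(pts[:,2]==0,P[:,0]-.06,np.where(pts[:,2]==1,P[:,1]+.03,P[:,1]-.03))*1e3
s=least_squares(res,[0,0,-.016,0,t0],loss='soft_l1')
q=s.x;n_=np.array([np.sin(q[4]),0,np.cos(q[4])])  # into the slab (tool z down)
e=res(q);print('top centre tool',q[:3].round(4),'yaw',q[3].round(4),'pitch deg',np.degrees(q[4]).round(2),'med|e| mm',[np.median(abs(e[pts[:,2]==i])).round(2) for i in(0,1,2)])
M=R.from_euler('zy',[q[3],-q[4]]).as_matrix();print('mid tool',(q[:3]+M@[0,0,.007]).round(4), 'far bottom edge',(q[:3]+M@[.06,0,.014]).round(4))
print('tcp',np.round(o['tcp_pos'],4),'F',np.round(o['contact_force'],1),'w',round(o['grip_width'],4))
E
python3 mint.py w10.png .6
```

```text
comp [  239   164   163   227 28774]
top centre tool [-0.0011 -0.0006 -0.0103] yaw 0.0045 pitch deg 20.99 med|e| mm [np.float64(0.23), np.float64(0.57), np.float64(0.57)]
mid tool [-0.0036 -0.0006 -0.0038] far bottom edge [ 0.0499 -0.0003  0.0242]
tcp [0.4801 0.283  0.1339] F [ 0.  -0.6 -2.4] w 0.0593
```

View pics/w10.png

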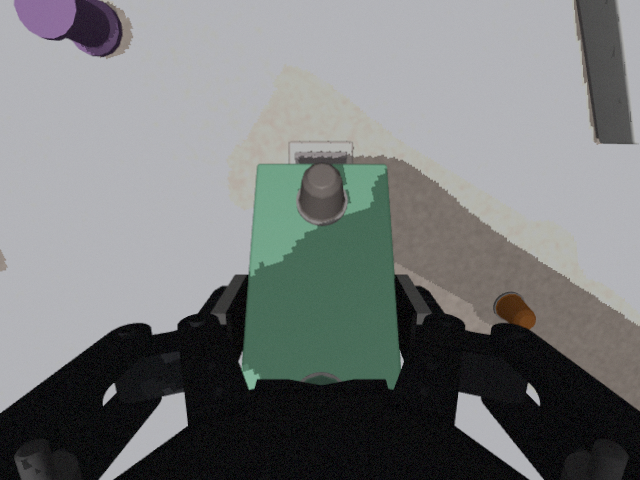

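Wrist view: the mint slab is held at its middle with its far edge at row 164, cols 258–387, still tilted about 34° and about 9 mm above the TCP. The least-squares fit is off here because the thimble contaminates it. I'll level this one on free table as well.

```bash
python3 mv.py .61 .165 .045 .041
```

```text
t 17.6 pos [0.4798 0.2828 0.1334] yaw -0.275 j7 -2.54 axz [-0.0017 -0.0012 -1.    ] -> cmd [0.7871 0.3892 0.4414] turn -0.2012 rows 4.7
```

play_rows([
  [[1,0.15,0.08,0,-0.04],[1,0.3,0.15,0,-0.09],[1,0.45,0.23,0,-0.14],[1,0.6,0.3,0,-0.18],[1,0.72,0.36,0,-0.201],[1,0.787,0.389,0.1,-0.201],[1,0.787,0.389,0.2,-0.201],[1,0.787,0.389,0.3,-0.201],[1,0.787,0.389,0.4,-0.201],[1,0.787,0.389,0.44,-0.201],[1,0.787,0.389,0.44,-0.201],[1,0.787,0.389,0.44,-0.201]],
])

```text
clock: 18.6
tcp_pos: [0.6105, 0.1657, 0.0457]
orientation: [3.14, 0.064, -0.003]
contact_force: [0.3, -0.4, -1.8]
grip_width: 0.059
gripper_force: 44.5
```

```bash
sed -i 's/cc=np.where(m\[r_\])/if r_<top+10: continue\n    cc=np.where(m[r_])/' mint.py; python3 mint.py w11.png .6; python3 mv.py .61 .165 .031 .041
python3 - <<'E'
import cv2,numpy as np
im=cv2.imread('pics/w11.png');h=cv2.cvtColor(im,cv2.COLOR_BGR2HSV)
for r in (170,200,230,260):
    g=(h[r,:,0]>60)&(h[r,:,0]<90)&(h[r,:,1]>60);w=np.where(g)[0];print(r,w[0],w[-1],im[r,w[0]-3:w[0]+2].tolist(),im[r,w[-1]-1:w[-1]+4].tolist())
E
```

```text
comp [  241   164   161   227 28739]
top centre tool [-0.0011 -0.0008 -0.0103] yaw 0.0107 pitch deg 21.02 med|e| mm [np.float64(0.23), np.float64(0.49), np.float64(0.56)]
mid tool [-0.0036 -0.0008 -0.0038] far bottom edge [ 0.0499 -0.0001  0.0243]
tcp [0.6105 0.1657 0.0457] F [ 0.3 -0.4 -1.8] w 0.059
t 18.65 pos [0.6113 0.166  0.0467] yaw 0.0408 j7 -1.98 axz [ 4.e-04  2.e-04 -1.e+00] -> cmd [-0.0068  0.0048  0.0786] turn -0.0001 rows 0.4
170 257 386 [[173, 179, 179], [173, 180, 179], [152, 163, 152], [123, 145, 105], [126, 154, 105]] [[128, 153, 105], [121, 146, 100], [166, 174, 169], [172, 180, 179], [171, 180, 180]]
200 255 388 [[171, 179, 180], [154, 163, 162], [132, 149, 126], [126, 150, 105], [133, 160, 112]] [[132, 157, 108], [124, 148, 103], [139, 150, 139], [164, 174, 173], [171, 179, 180]]
230 253 598 [[171, 179, 179], [151, 161, 155], [122, 142, 112], [126, 151, 101], [135, 163, 113]] [[21, 12, 14], [2, 7, 1], [15, 7, 8], [20, 17, 16], [19, 16, 7]]
260 250 595 [[130, 138, 149], [133, 141, 151], [124, 139, 127], [119, 144, 101], [132, 158, 111]] [[22, 12, 12], [20, 21, 16], [24, 20, 19], [17, 15, 13], [16, 9, 5]]
```

```bash
sed -i 's/^pts=np.array(pts);K/pts=np.array(pts);pts=pts[(pts[:,2]>0)|(pts[:,1]<top+4)];K/' mint.py; python3 mint.py w12.png .6; python3 mv.py .61 .165 .031 .041
```

```text
comp [  241   164   160   227 28766]
top centre tool [ 0.006  -0.0007 -0.0157] yaw 0.0083 pitch deg 35.96 med|e| mm [np.float64(0.13), np.float64(0.1), np.float64(0.1)]
mid tool [ 0.0019 -0.0007 -0.01  ] far bottom edge [ 0.0463 -0.0002  0.0309]
tcp [0.6113 0.166  0.0467] F [ 0.7 -0.  -1.7] w 0.059
t 18.7 pos [0.6117 0.1661 0.0473] yaw 0.0408 j7 -1.98 axz [ 1.5e-03  5.0e-04 -1.0e+00] -> cmd [-0.0089  0.0053  0.0815] turn -0.0001 rows 0.4
```

play_rows([
  [[1,0,0,0.04,0],[1,0,0,0.08,0],[1,-0.012,0,0.1,0],[1,-0.024,0,0.118,0],[1,-0.034,0,0.134,0],[1,-0.043,0,0.15,0],[1,-0.05,0,0.167,0],[1,-0.057,0,0.183,0],[1,-0.061,0,0.195,0],[1,-0.065,0,0.208,0],[1,-0.069,0,0.222,0],[1,-0.069,0,0.226,0]],
], grip_force=30)

```text
clock: 19.7
tcp_pos: [0.5954, 0.1651, 0.0011]
orientation: [3.14, 0.064, -0.004]
contact_force: [-7.1, -0.4, 7.7]
grip_width: 0.0589
gripper_force: 45.9
```

```bash
python3 mint.py w13.png .08; python3 mv.py .6252 .0123 .14 .041
```

```text
comp [  242   141   160   250 33624]
top centre tool [ 0.006  -0.0005 -0.0201] yaw 0.0013 pitch deg 8.59 med|e| mm [np.float64(0.02), np.float64(0.08), np.float64(0.1)]
mid tool [ 0.005  -0.0005 -0.0131] far bottom edge [ 0.0632 -0.0004  0.0027]
tcp [0.5954 0.1651 0.0011] F [-7.1 -0.4  7.7] w 0.0589
t 19.75 pos [0.5954 0.1651 0.0011] yaw 0.041 j7 -2.0 axz [-2.9e-03 -8.0e-04 -1.0e+00] -> cmd [ 0.1157  0.7702 -0.6945] turn -0.0 rows 5.0
```

play_rows([
  [[1,-0.002,0,0.005,0],[1,-0.003,0,0.01,0],[1,-0.003,0,0.01,0]],
])

```text
clock: 20.0
tcp_pos: [0.5952, 0.1651, -0.0007]
orientation: [3.14, 0.064, -0.003]
contact_force: [-5.7, -1.4, 7.4]
grip_width: 0.0591
gripper_force: 46.0
```

play_rows([
  [[1,-0.001,0,0.006,0],[1,-0.001,0,0.006,0],[1,-0.001,0,0.006,0]],
])

```text
clock: 20.25
tcp_pos: [0.595, 0.1651, -0.0019]
orientation: [3.14, 0.064, -0.003]
contact_force: [-5.7, -0.4, 6.0]
grip_width: 0.0591
gripper_force: 45.9
```

play_rows([
  [[1,0,0,0.005,0],[1,0,0,0.005,0],[1,0,0,0.005,0]],
])

```text
clock: 20.5
tcp_pos: [0.595, 0.1652, -0.0029]
orientation: [3.14, 0.064, -0.003]
contact_force: [-5.1, -1.0, 6.1]
grip_width: 0.0588
gripper_force: 46.0
```

```bash
python3 mint.py w14.png .05
```

```text
comp [  239   140   166   252 33666]
top centre tool [ 0.006  -0.0005 -0.0209] yaw 0.0003 pitch deg 5.63 med|e| mm [np.float64(0.01), np.float64(0.09), np.float64(0.09)]
mid tool [ 0.0053 -0.0005 -0.014 ] far bottom edge [ 0.0643 -0.0005 -0.0011]
tcp [ 0.595   0.1652 -0.0029] F [-5.1 -1.   6.1] w 0.0588
```

play_rows([
  [[1,0,0,0.005,0],[1,0,0,0.005,0],[1,0,0,0.005,0]],
])

```text
clock: 20.8
tcp_pos: [0.595, 0.1652, -0.0038]
orientation: [3.14, 0.064, -0.003]
contact_force: [-5.9, -0.8, 5.6]
grip_width: 0.0594
gripper_force: 46.0
```

play_rows([
  [[1,0,0,0.005,0],[1,0,0,0.005,0],[1,0,0,0.005,0]],
])

```text
clock: 21.05
tcp_pos: [0.5951, 0.1653, -0.0046]
orientation: [3.141, 0.064, -0.003]
contact_force: [-6.1, -0.3, 8.9]
grip_width: 0.0593
gripper_force: 46.9
```

```bash
python3 mint.py w15.png .03
```

```text
comp [  238   140   168   251 33508]
top centre tool [ 0.0058 -0.0005 -0.0211] yaw -0.0001 pitch deg 3.94 med|e| mm [np.float64(0.01), np.float64(0.08), np.float64(0.09)]
mid tool [ 0.0054 -0.0005 -0.0141] far bottom edge [ 0.0647 -0.0005 -0.003 ]
tcp [ 0.5951  0.1653 -0.0046] F [-6.1 -0.3  8.9] w 0.0593
```

Contact at TCP z ≈ -0.0045 shows the finger tips are about 4.6 mm beyond the TCP reading. The slab has crept up between the pads, so the tips now stand about 4 mm below its underside and it can't be set flat on the cork. I'll ease the grip gradually so the slab slides flat on the table, then regrip it lower on the pads.

play_rows([
  [[0.2,0,0,-0.001,0],[0.1,0,0,-0.001,0],[0,0,0,-0.001,0]],
], grip_force=20)

```text
clock: 21.35
tcp_pos: [0.5951, 0.1652, -0.0046]
orientation: [3.141, 0.064, -0.003]
contact_force: [-5.6, -0.7, 8.3]
grip_width: 0.0587
gripper_force: 46.0
```

play_rows([
  [[-0.1,0,0,-0.001,0],[-0.15,0,0,-0.001,0],[-0.2,0,0,-0.001,0]],
])

```text
clock: 21.6
tcp_pos: [0.5951, 0.1652, -0.0045]
orientation: [3.141, 0.064, -0.003]
contact_force: [-4.9, -1.2, 6.2]
grip_width: 0.0592
gripper_force: 45.9
```

```bash
python3 mint.py w16.png .06
```

```text
comp [  238   140   167   252 33511]
top centre tool [ 0.0058 -0.0005 -0.0208] yaw 0.0001 pitch deg 3.82 med|e| mm [np.float64(0.01), np.float64(0.09), np.float64(0.1)]
mid tool [ 0.0054 -0.0005 -0.0139] far bottom edge [ 0.0648 -0.0005 -0.0029]
tcp [ 0.5951  0.1652 -0.0045] F [-4.9 -1.2  6.2] w 0.0592
```

play_rows([
  [[-0.24,0,0,0,0],[-0.28,0,0,0,0],[-0.3,0,0,0,0]],
])

```text
clock: 21.9
tcp_pos: [0.5951, 0.1652, -0.0044]
orientation: [3.141, 0.064, -0.003]
contact_force: [-5.0, -1.5, 5.4]
grip_width: 0.0591
gripper_force: 45.9
```

play_rows([
  [[-0.31,0,0,0,0],[-0.32,0,0,0,0],[-0.33,0,0,0,0]],
])

```text
clock: 22.15
tcp_pos: [0.5951, 0.1652, -0.0045]
orientation: [3.141, 0.064, -0.003]
contact_force: [-5.6, -0.8, 5.5]
grip_width: 0.0593
gripper_force: 45.9
```

play_rows([
  [[-0.34,0,0,0,0],[-0.35,0,0,0,0],[-0.355,0,0,0,0]],
])

```text
clock: 22.4
tcp_pos: [0.5951, 0.1652, -0.0044]
orientation: [3.141, 0.064, -0.003]
contact_force: [-6.4, -1.0, 6.2]
grip_width: 0.0593
gripper_force: 45.9
```

play_rows([
  [[-0.36,0,0,0,0],[-0.365,0,0,0,0],[-0.37,0,0,0,0]],
])

```text
clock: 22.65
tcp_pos: [0.5951, 0.1652, -0.0045]
orientation: [3.141, 0.064, -0.003]
contact_force: [-5.6, -0.8, 5.4]
grip_width: 0.0593
gripper_force: 45.9
```

play_rows([
  [[-0.375,0,0,0,0],[-0.38,0,0,0,0],[-0.383,0,0,0,0]],
])

```text
clock: 22.9
tcp_pos: [0.5951, 0.1652, -0.0045]
orientation: [3.141, 0.065, -0.003]
contact_force: [-5.4, 0.1, 6.1]
grip_width: 0.0593
gripper_force: 41.4
```

play_rows([
  [[-0.386,0,0,0,0],[-0.389,0,0,0,0],[-0.392,0,0,0,0]],
])

```text
clock: 23.15
tcp_pos: [0.5957, 0.1653, -0.0047]
orientation: [3.141, 0.064, -0.001]
contact_force: [-4.5, -0.3, 2.2]
grip_width: 0.0597
gripper_force: 24.6
```

play_rows([
  [[-0.395,0,0,0,0],[-0.398,0,0,0,0],[-0.401,0,0,0,0]],
])

```text
clock: 23.4
tcp_pos: [0.5967, 0.1652, -0.0049]
orientation: [-3.141, -0.064, -0.001]
contact_force: [-1.8, 0.7, 0.9]
grip_width: 0.0597
gripper_force: 8.2
```

```bash
python3 mint.py w17.png .06
```

```text
comp [  238   140   168   252 33659]
top centre tool [ 0.0058 -0.0005 -0.0213] yaw -0.0007 pitch deg 4.0 med|e| mm [np.float64(0.01), np.float64(0.1), np.float64(0.09)]
mid tool [ 0.0054 -0.0005 -0.0143] far bottom edge [ 0.0647 -0.0005 -0.0031]
tcp [ 0.5967  0.1652 -0.0049] F [-1.8  0.7  0.9] w 0.0597
```

play_rows([
  [[-0.4016,0,0,0,0],[-0.402,0,0,0,0],[-0.4024,0,0,0,0],[-0.4028,0,0,0,0],[-0.4031,0,0,0,0],[-0.4034,0,0,0,0],[-0.4037,0,0,0,0],[-0.404,0,0,0,0],[-0.4043,0,0,0,0],[-0.4046,0,0,0,0],[-0.4049,0,0,0,0],[-0.4052,0,0,0,0]],
])

```text
clock: 24.45
tcp_pos: [0.5965, 0.165, -0.0046]
orientation: [3.141, 0.064, 0.0]
contact_force: [-0.7, -0.7, -0.5]
grip_width: 0.0602
gripper_force: 0.2
```

```bash
python3 mint.py w18.png .06
```

```text
comp [  238   142   167   248 32076]
top centre tool [ 0.005  -0.0006 -0.0166] yaw 0.0007 pitch deg -0.25 med|e| mm [np.float64(0.01), np.float64(0.1), np.float64(0.09)]
mid tool [ 0.005  -0.0006 -0.0096] far bottom edge [ 0.0651 -0.0005 -0.0029]
tcp [ 0.5965  0.165  -0.0046] F [-0.7 -0.7 -0.5] w 0.0602
```

The slab now lies flat on the table (pitch -0.25°) after sliding down gently. I'll regrip 4 mm higher and centred.

play_rows([
  [[-0.45,0,0,0,0],[-0.5,0,0,0,0],[-0.5,0,0,-0.01,0],[-0.5,0.0125,0.001,-0.02,0],[-0.5,0.025,-0.003,-0.02,0],[-0.5,0.025,-0.003,-0.02,0],[-0.5,0.025,-0.003,-0.02,0],[-0.5,0.025,-0.003,-0.02,0]],
])

```text
clock: 25.17
tcp_pos: [0.6014, 0.166, -0.0007]
orientation: [3.141, 0.064, -0.0]
contact_force: [0.2, -0.4, 1.2]
grip_width: 0.064
gripper_force: 0.0
```

play_rows([
  [[1,0,0,0,0],[1,0,0,0,0],[1,0,0,0,0],[1,0,0,0,0],[1,0,0,0,0]],
], grip_force=40)

```text
clock: 25.58
tcp_pos: [0.6014, 0.1659, -0.0004]
orientation: [3.141, 0.064, 0.0]
contact_force: [-0.8, -0.1, 5.5]
grip_width: 0.0587
gripper_force: 44.0
```

```bash
python3 mint.py w19.png 0
```

```text
comp [  241   155   161   232 28929]
top centre tool [ 0.0003 -0.0005 -0.0128] yaw 0.0001 pitch deg 0.32 med|e| mm [np.float64(0.01), np.float64(0.09), np.float64(0.1)]
mid tool [ 0.0002 -0.0005 -0.0058] far bottom edge [ 0.0602 -0.0005  0.0015]
tcp [ 6.014e-01  1.659e-01 -4.000e-04] F [-0.8 -0.1  5.5] w 0.0587
```

```bash
python3 mv.py .6254 .0119 .09 .041
```

```text
t 25.6333 pos [ 6.014e-01  1.659e-01 -4.000e-04] yaw 0.0406 j7 -2.0 axz [ 0.e+00 -1.e-04 -1.e+00] -> cmd [ 0.0888  0.7744 -0.452 ] turn -0.0003 rows 4.3
```

play_rows([
  [[1,0,0,-0.07,0],[1,0,0,-0.2,0],[1,0,0,-0.35,0],[1,0.02,0.13,-0.45,0],[1,0.04,0.28,-0.452,0],[1,0.06,0.43,-0.452,0],[1,0.075,0.58,-0.452,0],[1,0.085,0.7,-0.452,0],[1,0.089,0.774,-0.452,0],[1,0.089,0.774,-0.452,0],[1,0.089,0.774,-0.452,0],[1,0.089,0.774,-0.452,0]],
])

```text
clock: 26.63
tcp_pos: [0.6252, 0.0141, 0.0897]
orientation: [-3.139, -0.067, 0.0]
contact_force: [0.4, 1.2, -2.1]
grip_width: 0.059
gripper_force: 44.3
```

play_rows([
  [[1,0,0,0,0],[1,0,0,0,0],[1,0,0,0,0]],
])

```text
clock: 26.88
tcp_pos: [0.6254, 0.0135, 0.0897]
orientation: [-3.14, -0.067, 0.0]
contact_force: [-0.1, -0.3, -2.3]
grip_width: 0.0584
gripper_force: 44.3
```

```bash
python3 mint.py w20.png 0; python3 mv.py .6254 .0119 .061 .041
```

```text
comp [  241   155   161   233 29800]
top centre tool [ 0.0003 -0.0006 -0.0131] yaw 0.0003 pitch deg 0.72 med|e| mm [np.float64(0.01), np.float64(0.09), np.float64(0.09)]
mid tool [ 0.0002 -0.0006 -0.0061] far bottom edge [ 0.0601 -0.0005  0.0016]
tcp [0.6254 0.0135 0.0897] F [-0.1 -0.3 -2.3] w 0.0584
t 26.9333 pos [0.6254 0.0131 0.0897] yaw 0.0422 j7 -1.72 axz [-0.e+00  3.e-04 -1.e+00] -> cmd [-0.0004  0.006   0.1436] turn 0.0007 rows 0.7
```

play_rows([
  [[1,0,0.003,0.05,0],[1,0,0.003,0.1,0],[1,0,0.003,0.135,0],[1,0,0.003,0.144,0],[1,0,0.003,0.144,0],[1,0,0.003,0.144,0],[1,0,0.003,0.144,0],[1,0,0.003,0.144,0]],
])

```text
clock: 27.6
tcp_pos: [0.6259, 0.0114, 0.0613]
orientation: [-3.141, -0.064, -0.001]
contact_force: [0.1, -0.3, -2.8]
grip_width: 0.0587
gripper_force: 44.3
```

```bash
python3 mv.py .6254 .0119 .0576 .041; python3 -c "
from bench import *;print(get_obs()['contact_force'])"
```

```text
t 27.6 pos [0.6259 0.0114 0.0613] yaw 0.0406 j7 -1.72 axz [ 9.e-04  1.e-04 -1.e+00] -> cmd [-0.0023 -0.0024  0.0187] turn -0.0003 rows 0.1
[ 0.08874739 -0.25803251 -2.82203147]
```

Now I'll step down until contact.

play_rows([
  [[1,-0.001,-0.002,0.005,0],[1,-0.001,-0.002,0.01,0],[1,-0.001,-0.002,0.015,0],[1,-0.001,-0.002,0.015,0],[1,-0.001,-0.002,0.015,0]],
])

```text
clock: 28.02
tcp_pos: [0.6252, 0.0118, 0.0578]
orientation: [3.141, 0.064, -0.0]
contact_force: [0.5, -0.4, -1.5]
grip_width: 0.0587
gripper_force: 44.3
```

play_rows([
  [[1,0,0,0.005,0],[1,0,0,0.005,0],[1,0,0,0.005,0]],
])

```text
clock: 28.27
tcp_pos: [0.6253, 0.0118, 0.0576]
orientation: [3.141, 0.064, 0.0]
contact_force: [-3.0, -0.4, 5.5]
grip_width: 0.0589
gripper_force: 45.1
```

Contact at 57.6 mm as predicted. I'll release gradually.

play_rows([
  [[-0.37,0,0,0,0],[-0.385,0,0,0,0],[-0.392,0,0,0,0],[-0.398,0,0,-0.001,0],[-0.401,0,0,-0.001,0],[-0.404,0,0,-0.001,0],[-0.407,0,0,-0.001,0],[-0.42,0,0,-0.001,0],[-0.46,0,0,-0.001,0],[-0.55,0,0,-0.001,0],[-0.7,0,0,-0.001,0],[-0.7,0,0,-0.001,0]],
])

```text
clock: 29.27
tcp_pos: [0.6253, 0.0118, 0.0571]
orientation: [-3.141, -0.064, -0.0]
contact_force: [-0.1, 0.3, -0.2]
grip_width: 0.0726
gripper_force: 0.0
```

```bash
python3 mint.py w21.png 0
```

```text
comp [  241   154   161   232 29828]
top centre tool [ 0.0003 -0.0006 -0.0131] yaw 0.0001 pitch deg -0.05 med|e| mm [np.float64(0.03), np.float64(0.1), np.float64(0.1)]
mid tool [ 0.0003 -0.0006 -0.0061] far bottom edge [ 0.0603 -0.0006  0.0009]
tcp [0.6253 0.0118 0.0571] F [-0.1  0.3 -0.2] w 0.0726
```

play_rows([
  [[-0.9,0,0,-0.05,0],[-1,0,0,-0.15,0],[-1,0,0,-0.3,0],[-1,0,0,-0.5,0],[-1,0,0,-0.7,0],[-1,0.05,0,-0.8,0],[-1,0.15,0,-0.8,0],[-1,0.15,0,-0.8,0],[-1,0.15,0,-0.8,0],[-1,0.15,0,-0.8,0]],
])

```text
clock: 30.15
tcp_pos: [0.6543, 0.013, 0.2167]
orientation: [3.141, 0.064, -0.002]
contact_force: [-1.0, -0.4, -0.9]
grip_width: 0.0854
gripper_force: 0.0
```

```bash
cat > m6.py <<'E'
from h import *
from bench import viewer,get_obs
o=get_obs();fw=viewer.grab_frame("wrist");cw=cam(fw,o)
print(o['tcp_pos'],np.abs(o['qvel']).max())
e=proj(cw,[[.625,.012,.06]])[0]
for n,P,x0,z in (("top_slab",TOP,[.625,.012,.04],.058),("riser",RISER,[.595,.007,.06],0),("separator",SEP,[.625,.012,.04],.052),("base_slab",SLAB,[.625,.012,.04],.04)):
    for d in viewer.trace(fw,n)[:3]:
        m=d['pixels'];l,t,r_,b=d['rect']
        if not(l<e[0]<r_ and t<e[1]<b): continue
        if n in('riser','separator'):
            h=np.zeros(m.shape,np.uint8);cv2.fillConvexPoly(h,cv2.convexHull(np.argwhere(m)[:,::-1].astype(np.int32)),1);m=h
        print(n,round(d['score'],2),np.round(d['rect']),*fit([(cw,m)],P,x0,lambda q:pose(q[0],q[1],z,q[2]),S=2,step=[.01,.01,.1]))
for d in viewer.trace(fw,"light_button_top")[:1] or []: print('btn',d['rect'])
im=fw['pixels'];b=[.595-.08*np.cos(.06),.007-.08*np.sin(.06),.052];print('button expect world',b,'px',proj(cw,[b]))
E
python3 m6.py; python3 mv.py .5151 .0022 .12 .041
```

```text
[0.65434666 0.01296541 0.21670652] 0.012719792507421678
top_slab 0.93 [284. 181. 355. 312.] [0.62540007 0.01275851 0.03930783] 0.9746411614567609
riser 0.75 [259. 156. 390. 367.] [0.59527684 0.00628354 0.05956114] 0.98589525797214
separator 0.73 [278. 170. 358. 305.] [0.62690608 0.01265613 0.05120686] 0.9224944967222236
btn [157.4, 0.0, 255.5, 101.2]
button expect world [np.float64(0.5151439568051837), np.float64(0.0022028794816444323), 0.052] px [[326.28907238 345.96849458]]
t 30.45 pos [0.6548 0.013  0.2168] yaw 0.0407 j7 -1.69 axz [-7.e-04 -1.e-04 -1.e+00] -> cmd [-0.6997  0.0254  0.4845] turn -0.0002 rows 4.1
```

The mint slab is centred at (0.6254, 0.0128) with yaw 0.039, and the stack is level. Now the button: shut the gripper, go above it and press.

play_rows([
  [[1,-0.18,0.006,0,0],[1,-0.36,0.012,0,0],[1,-0.54,0.018,0,0],[1,-0.7,0.025,0.1,0],[1,-0.7,0.025,0.3,0],[1,-0.7,0.025,0.48,0],[1,-0.7,0.025,0.6,0],[1,-0.7,0.025,0.68,0],[1,-0.7,0.025,0.72,0],[1,-0.7,0.025,0.72,0],[1,-0.7,0.025,0.72,0]],
])

```text
clock: 31.37
tcp_pos: [0.5159, 0.0024, 0.0735]
orientation: [-3.141, -0.064, -0.0]
contact_force: [0.4, -0.3, -0.1]
grip_width: -0.0
gripper_force: 0.0
```

```bash
python3 mv.py .5151 .0022 .055 .041; python3 -c "
from bench import *;o=get_obs();print(o['contact_force'],o['grip_width'])"
```

```text
t 31.3667 pos [0.5159 0.0024 0.0735] yaw 0.0406 j7 -1.74 axz [ 2.e-04  1.e-04 -1.e+00] -> cmd [-0.004   0.0007  0.0923] turn -0.0003 rows 0.4
[ 0.36038466 -0.30509265 -0.08794815] -1.8510203359305033e-05
```

play_rows([
  [[1,-0.004,0,0.04,0],[1,-0.004,0,0.08,0],[1,-0.004,0,0.1,0],[1,-0.004,0,0.1,0],[1,-0.004,0,0.1,0]],
])

```text
clock: 31.78
tcp_pos: [0.5164, 0.0024, 0.0556]
orientation: [3.141, 0.063, 0.005]
contact_force: [-5.9, -0.9, 26.5]
grip_width: -0.0002
gripper_force: 12.9
```

play_rows([
  [[1,0,0,0.01,0],[1,0,0,0.015,0],[1,0,0,0.015,0]],
])

```text
clock: 32.03
tcp_pos: [0.5165, 0.0025, 0.055]
orientation: [3.14, 0.063, 0.006]
contact_force: [-14.6, -0.4, 55.1]
grip_width: -0.0001
gripper_force: 27.0
```

play_rows([
  [[1,0,0,-0.04,0],[1,0,0,-0.12,0],[1,0,0,-0.3,0],[1,0,0,-0.5,0],[1,0,0,-0.7,0],[1,0,0,-0.8,0],[1,0,0,-0.8,0],[1,0,0,-0.8,0]],
])

```text
clock: 32.7
tcp_pos: [0.5154, 0.0023, 0.2112]
orientation: [3.141, 0.064, 0.005]
contact_force: [0.6, -0.9, -1.8]
grip_width: 0.0004
gripper_force: 0.0
```

```bash
python3 - <<'E'
from h import *
from bench import viewer,get_obs
import pickle
o=get_obs();fw=viewer.grab_frame("wrist");f1=viewer.grab_frame("scene");f2=viewer.grab_frame("side");c=[cam(f1),cam(f2)]
a=pickle.load(open('scene.pkl','rb'));b=pickle.load(open('side.pkl','rb'))
for f,g in((f1,a),(f2,b)):
    cc=cam(f)
    M,t=pose(.595,.0065,0,.06);p=np.array([[-.0,.05,.04],[-.04,-.05,.04],[-.1,.04,.04],[-.08,0,.055],[-.08,.045,.04]])@M.T+t
    for q in proj(cc,p).round().astype(int): print(q,g['pixels'][q[1],q[0]],f['pixels'][q[1],q[0]])
    d=np.abs(f['pixels'].astype(int)-g['pixels']).sum(2)>60;n,l,s,ce=cv2.connectedComponentsWithStats(cv2.morphologyEx(d.astype(np.uint8),cv2.MORPH_OPEN,np.ones((3,3))))
    print([(s[i].tolist()) for i in range(1,n) if s[i,4]>20])
print(proj(cam(fw,o),[[.5151,.0022,.055]]),o['tcp_pos'],o['contact_force'])
cw=cam(fw,o)
for n,P,z in(("top_slab",TOP,.058),):
    for k,f in((c[0],f1),(c[1],f2)):
        d=viewer.trace(f,n)
        print([(x['score'],x['rect']) for x in d[:1]],*fit([(k,d[0]['pixels'])],P,[.625,.012,.04],lambda q:pose(q[0],q[1],z,q[2]),step=[.01,.01,.1]))
E
```

```text
[319 276] [172 176 177] [179 183 184]
[308 238] [172 176 177] [181 183 183]
[354 253] [172 177 177] [180 184 184]
[336 240] [154 151 145] [141 139 133]
[348 258] [172 176 177] [179 183 184]
[[265, 0, 10, 18, 136], [285, 0, 18, 27, 239], [308, 0, 4, 10, 33], [337, 0, 36, 29, 504], [490, 0, 61, 74, 1706], [526, 0, 49, 70, 784], [311, 8, 13, 8, 71], [377, 9, 9, 5, 33], [396, 10, 8, 8, 43], [276, 14, 207, 177, 10075], [560, 16, 10, 15, 117], [513, 71, 43, 46, 943], [490, 75, 13, 40, 279], [549, 76, 30, 41, 615], [510, 102, 16, 14, 121], [509, 114, 8, 7, 38], [521, 123, 8, 4, 26], [231, 145, 49, 53, 1449], [305, 149, 166, 105, 4799], [259, 239, 71, 53, 1662], [397, 300, 68, 63, 2328]]
[280 261] [165 169 170] [175 179 181]
[317 236] [165 169 171] [175 179 179]
[324 273] [166 170 172] [175 179 181]
[324 253] [143 142 137] [60 60 58]
[314 272] [165 169 171] [174 179 180]
[[294, 0, 221, 204, 11428], [514, 0, 44, 83, 2087], [320, 0, 302, 329, 18079], [606, 106, 34, 11, 225], [469, 114, 29, 13, 199], [499, 118, 9, 15, 75], [609, 128, 31, 144, 1700], [465, 148, 39, 56, 1004], [344, 153, 52, 41, 1109], [464, 152, 14, 8, 50], [637, 173, 3, 9, 23], [244, 216, 67, 42, 1360], [489, 217, 7, 6, 28], [500, 223, 10, 14, 75], [465, 238, 6, 4, 22], [519, 269, 4, 7, 24], [583, 269, 53, 41, 1309], [580, 279, 5, 18, 55], [588, 311, 37, 23, 581], [629, 318, 11, 14, 86], [576, 323, 11, 8, 56], [615, 332, 11, 12, 61], [244, 338, 54, 31, 842], [238, 356, 44, 39, 516], [273, 363, 17, 9, 84], [298, 374, 4, 6, 23], [514, 378, 13, 10, 93]]
[[321.5217846  215.92927744]] [0.51541542 0.00232069 0.21118761] [ 0.59191721 -0.86270303 -1.77261197]
[(0.56, [263.1, 239.7, 327.1, 281.6])] [0.62701649 0.0138406  0.03295599] 0.9540790838873304
[(0.71, [247.6, 215.6, 307.1, 253.3])] [0.62483281 0.01433132 0.05583575] 0.9112638580931264
```

The riser is brighter in both views (172→180 and 165→175), so the light is on. The stack is in place and nothing else has moved.

```bash
python3 -c "
from bench import r;print(r.hand_in())"
```

```text
the job is handed in; nothing more can be done
None
```

The job is handed in: the cork lies on the grey slab and the mint slab sits level on it with its thimbles up, both centred to about 2 mm, and the riser brightened after the button press; that press peaked at about 55 N through the fingertips, above the 40 N limit set for the arm or gripper body, and whether that limit covers the fingertips is unclear.

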